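Disinfect used instruments in the UV box and set its exposure dial

ROBOT

A 6-joint arm with a two-finger parallel gripper is mounted at the origin on a cart in front of the work surface, level with it; the furniture and walls round the work are solid. World frame = base frame: x ahead of the robot, y to its left, z up, the work surface at z = 0. Lengths are in mm, angles in rad, forces in N, time in s.
With the tool pointing down it reaches from about 350 to 875 mm from the base axis. Payload 4.2 kg.
Tool frame: the origin (TCP) lies midway between the tips of the shut fingers; the grasp point (between the pads) lies 19 mm behind it (arm.tcp_to_grasp is the distance from the TCP to the grasp point, in mm); z points along the fingers, y is the line along which they close (so a half turn about z gives the same grasp; the last joint's range is limited). The gripper opens to 85 mm and grips with 20 to 120 N. Pads are 22 mm wide; open, the fingers measure 114 mm over their backs; the gripper's body (76 mm by 85 mm) begins 54 mm behind the grasp point. The pads swing forward as they close: fully open they stand 13 mm farther back than shut.
Start: joints at [1.514, 0.385, 0.008, 0, -1.194, -0.259], TCP at [194.078, 594.081, 204.912] pointing down, gripper open.
Joint ranges: [-3.14, 3.14], [-1.21, 2.06], [-1.07, 1.41], [-3.16, 2.05], [-2.99, -0.16], [-3.1, 3.1]. Speed limits (rad/s): [2.79, 2.79, 3.14, 3.14, 3.14, 3.14].

INTERFACE

Orientations are given as a unit quaternion [x, y, z, w].
In Python, from bench import arm, imaging, job, models gives the robot as it stands.
- The arm moves only by the tool arm_command, never from a script. Its argument "rows" is a list of rows, each an object with "grip": the opening, from 0 (shut) to 1 (fully open); "linear": the shift along the tool's x, y, z in mm, a list of three; "rot": the turn, a rotation vector about the tool's x, y, z in rad, a list of three. In form: [{"grip": grip, "linear": [tx, ty, tz], "rot": [rx, ry, rz]}, ...]. A call has 1 to 10 rows; each row is the pose to reach, as a shift and turn from the pose commanded when the call began, along the tool's axes at that moment; what a row does not reach only later rows make up. A row lasts 1/8 s, in which the tool goes at most 62.5 mm and 10.7 degrees, less where a joint would pass 70% of its speed; a pose out of reach is approached as far as the arm can. A call with a gripper value outside its range is refused whole. The fingers move at their own pace and stop on an object; the grip force is fixed at half the most. Time passes only in rows, so rows that repeat a pose let the fingers close. It gives the time, the measured TCP pose, the force, the opening and the grip force at its end, in the units of the state.
- arm.read_state(): the state, without advancing time (a new reading comes with each control period).
- imaging.get_image(name): name is "side" or "top" or "wrist"; returns a dict with "frame" (480x640x3 uint8, red, green, blue), "fx", "fy", "cx", "cy" (pixels), "k1" (the pictures are not rectified: a ray, as slopes to the right and down, at radius r is drawn at 1 + k1 r^2 times it, then the intrinsics apply), "extrinsics" (4x4, takes a point from world to camera coordinates); the wrist camera has in their place "T_tool_cam" (4x4, takes a point from camera to tool coordinates, whose origin is the TCP and whose axes are the flange's). Camera axes: x right, y down, z forward; pixel columns grow to the right and rows downward; lengths in mm; the calibration is good to about 2 mm. A picture is of the moment at which its call begins: read the wrist's pose just before it. There is no depth.
- job.job_done(): hands the job in; it is judged then, once.
Trained networks look in a picture, given as the dict that the camera call returned (one of the last four; its "shot" number tells which), for a name from the list of things; names that differ only in an ending like _2 or _b are one class to them, and where a whole thing is asked for, a point or a joint stands for the part that bears it (a point fixed in the world has none). Each returns a list of dicts, best first, with "score" (0 to 1); they miss things now and then, are a little off and sometimes report something else, mostly with a low value. They report only what shows in the picture. A call takes as long as a camera call.
- models.spot_in(picture, query): "rect" ([left, top, right, bottom] in pixels, round what is visible of it).
- models.tip_of(picture, query): "pixel" ([column, row] in pixels: a listed point, or the origin of a listed thing).
The state is a dict: "clock": time; "joints": joint angles; "joint_vel": joint speeds; "joint_efforts": joint torques, N m; "position": TCP position; "ee_rot": TCP orientation; "contact_force": force on the tool from outside, world axes, zero at the start; "wrist_torque": the same for the moment, N m; "gripper_width": finger opening in mm; "grasp_force": force on a finger pad.
Only numpy, scipy, OpenCV 4.12 (cv2) and the standard library are available. Lean on these libraries where they do the work, as an engineer would, in place of code of your own. Each camera call takes 0.05 s, during which the arm holds its last target. There are 200 camera calls.

TASK

The UV lamp of the white box is still lit: first turn its dial back to OFF (the green mark), because the orange flap must never be opened while the lamp is on. Then put every used instrument on the blue mat (tweezers, ear bars, nose cone) into the box, pushing each gently in through the spring flap and letting it swing shut again. When all are inside, turn the dial so that its pointer stands at the red set-mark, and leave the pen, the screwdriver and everything else where it is.

Things in the scene. Friction and masses are not known exactly. Their poses are not given: they have to be found in the camera images.
- uv_box: Benchtop UV box for disinfecting small instruments: white metal housing 190 mm (its x) by 210 mm (its y), 130 mm high, fixed to the table. Origin at the centre of its underside, z up; its -x side is the front and has a clear window. Its top deck, 130 mm up, carries the loading port (left half, +y) and the exposure dial (right half, -y). The chamber under the port spans x -90 to +90 mm, y -10 to +101 mm; its steel tray is 14 mm above the table.
- port (a point): Centre of the loading port, an opening in the top deck at deck height, 152 mm (x of the box) by 80 mm (y of the box), closed by the orange flap. Axes as the box's. Instruments go in level, length along the port's. Let go 30 to 40 mm below the deck they drop safely on to the steel tray 116 mm below it; much deeper, wide grippers meet the deck. Let go near the port's middle or its hinge side, or the shutting flap may carry the part up again.
- flap (a joint): Orange spring-hinged flap (light guard) that fills the port, 3 mm thick, level with the deck: 0 = shut, grows to 1.4 rad as it is pushed down into the chamber. It hangs on the port's +y long edge, its free edge is along the port's -y side. The spring is weak: about 0.3 N at the free edge starts it and 2 to 3 N holds it wide open; let go, it swings shut by itself. A finger 14 mm from the hinge line and 36 mm below the deck holds it at about 1.2 rad.
- flap_edge (a point): Middle of the flap's free edge, 76 mm from the hinge line; moves with the flap.
- dial (a joint): Exposure dial of the UV lamp, rad: 0 = OFF, lamp off (a stop, the pointer at the green mark, towards the box's +x side); grows as it is turned clockwise seen from above, up to 4.6. Turns about the vertical with 0.04 N m of friction and stays where it is left. Above zero the lamp is lit.
- dial_grip (a point): On the dial's axis, 22 mm above the deck, the height to grip. The grip is an upright fluted black cylinder 40 mm in diameter, from 9 to 33 mm above the deck; below it a skirt 58 mm in diameter. Can be gripped in any direction from above. The point turns with the dial, its x axis points where the white pointer points.
- dial_pointer (a point): Tip of the dial's white pointer line, 30 mm from the dial's axis and 2 mm above the deck; turns with the dial. A red line on the dial's top points the same way.
- set_mark (a joint): Where the small red set-mark stands on the scale ring round the dial, as an angle on the dial's own scale (same zero, same direction, rad): the dial points at the mark when both joints read the same. It sits stiffly, 3.7 mm high, and is not to be moved.
- mark_tip (a point): Inner tip of the red set-mark, 30 mm from the dial's axis and 2 mm above the deck, where the pointer's tip comes when the dial is set.
- mat: Blue silicone bench mat 235 x 215 mm, 3 mm thick, fixed; the used instruments lie on it. Origin at the centre of its underside.
- tweezers_long: Used long straight steel tweezers, 126 mm long, 16 mm wide, 9 mm high, lying on the mat. Its origin is at the middle of its underside and its y axis runs along its length; x runs across it. Picked up flat, across its width. May be absent in a run (pose None from the start). 
- tweezers_curved: Used curved steel tweezers, 111 mm long, 18 mm wide, 9 mm high, lying on the mat. Its origin is at the middle of its underside and its y axis runs along its length; x runs across it. Picked up flat, across its width. May be absent in a run (pose None from the start). 
- white_ear_bar: Used light grey ear bar (slim rod with a tapered tip), 69 mm long, 8 mm wide and high, lying on the mat. Its origin is at the middle of its underside and its y axis runs along its length; x runs across it. Picked up flat, across its width. May be absent in a run (pose None from the start). 
- black_ear_bar: Used black ear bar (slim rod with a tapered tip), 69 mm long, 8 mm wide and high, lying on the mat. Its origin is at the middle of its underside and its y axis runs along its length; x runs across it. Picked up flat, across its width. May be absent in a run (pose None from the start). 
- nose_cone: Used white plastic nose cone, a small round part standing upright on the mat: 20 mm in diameter at the foot, 34 mm high, narrower at the top. Origin at the centre of its foot, z axis up along it. Gripped across its foot, it is passed through the flap in any attitude. May be absent in a run (pose None from the start).
- marker_pen: Bystander: black and white marker pen, 139 mm long, lying on the table in front of the box and mat. Origin at the middle of its underside. To be left alone.
- tape_roll: Bystander: roll of paper tape, 54 mm across, 12 mm high. Origin at the centre of its underside. To be left alone.
- bottle_iodine: Bystander: brown bottle with black cap, 42 mm across, 90 mm high, standing behind. Origin at the centre of its underside. To be left alone.
- screwdriver: Bystander: slim steel precision screwdriver with a red cap, 134 mm long, lying on the table in front of the mat, beside the pen. Origin at the middle of its underside, length along y. Not one of the instruments to disinfect; to be left alone.

How it is judged:
By the outcome, as a careful person would: the job done as asked, in the order asked, and still so for the second after the job is handed in, with the robot touching nothing.
Of tweezers_long, tweezers_curved, white_ear_bar, black_ear_bar, nose_cone only 3 to 5 are there at a start; the rules pass over those that are not, and their reading is None.
At some moment in a run one of tweezers_long, tweezers_curved may be knocked a few centimetres aside while the robot is not near it.
Once in a run the grip may slacken for a moment while it holds something.
It also fails if it takes over 210 s, if anything falls off the work surface, if the arm or the gripper's body presses on something with over 40 N, if the wrist force passes 120 N, or if a joint passes its speed limit or range.

## Working session

There is one attempt and no reset: what is moved stays moved. The work goes in short steps, Python scripts to look and compute and a tool call to move; the robot and the scene stay as the last step left them, time stands still between calls to the robot, and variables do not carry over. Pictures are saved under pics/ and viewed, at most 14 in all, crops included, and the job is handed in when it is done.

Besides the shell and the picture viewer there is one more tool, called after "Request:" as name(argument=value, ...), one argument or row to a line, values as JSON. arm_command: Moves the arm, as the interface text tells. Its arguments: {"type":"object","properties":{"rows":{"type":"array"}},"required":["rows"]}

```bash
mkdir -p pics; cat > h.py <<'E'
import numpy as np, cv2
from scipy.spatial.transform import Rotation as R
from bench import arm, imaging, job, models
def cam(name):
    s=arm.read_state(); p=imaging.get_image(name)
    if 'extrinsics' in p: T=np.linalg.inv(np.array(p['extrinsics']))
    else:
        W=np.eye(4); W[:3,:3]=R.from_quat(s['ee_rot']).as_matrix(); W[:3,3]=s['position']
        T=W@np.array(p['T_tool_cam'])
    p['T']=T; return p
def ray(p,px):
    d=np.array([(px[0]-p['cx'])/p['fx'],(px[1]-p['cy'])/p['fy']]); u=d.copy()
    for _ in range(20): u=d/(1+p['k1']*(u@u))
    return p['T'][:3,3], p['T'][:3,:3]@np.array([u[0],u[1],1])
def at(p,px,z):
    o,d=ray(p,px); return o+d*(z-o[2])/d[2]
def proj(p,X):
    c=np.linalg.inv(p['T'])@np.append(X,1); u=c[:2]/c[2]; u=u*(1+p['k1']*(u@u))
    return np.array([u[0]*p['fx']+p['cx'],u[1]*p['fy']+p['cy']])
def save(p,n): cv2.imwrite(f'pics/{n}.png',cv2.cvtColor(p['frame'],cv2.COLOR_RGB2BGR))
def st():
    s=arm.read_state(); print({k:np.round(s[k],3).tolist() for k in('clock','joints','position','ee_rot','contact_force','gripper_width','grasp_force')})
def totool(dw):
    s=arm.read_state(); return R.from_quat(s['ee_rot']).inv().apply(dw)
E
python3 - <<'E'
from h import *
np.set_printoptions(precision=1,suppress=True)
st()
Z=dict(port=130,flap_edge=130,dial_grip=152,dial_pointer=132,mark_tip=132,uv_box=0,mat=0,tweezers_long=3,tweezers_curved=3,white_ear_bar=3,black_ear_bar=3,nose_cone=3,marker_pen=0,screwdriver=0)
for n in('top','side'):
    p=cam(n); save(p,n); print(n,p['T'][:3,3],p['T'][:3,2])
    for q in Z:
        r=models.tip_of(p,q); b=models.spot_in(p,q)
        print(q,[(round(a['score'],2),np.round(a['pixel']),at(p,a['pixel'],Z[q])[:2]) for a in r[:2]],[(round(a['score'],2),np.round(a['rect'])) for a in b[:1]])
p=cam('wrist');save(p,'w0')
E
```

```text
{'clock': 0.0, 'joints': [1.514, 0.386, 0.007, -0.0, -1.194, -0.259], 'position': [193.893, 593.477, 203.815], 'ee_rot': [0.988, -0.157, -0.0, 0.001], 'contact_force': [0.191, 0.136, 0.293], 'gripper_width': 85.314, 'grasp_force': 0.0}
top [ 400.7 -215.8  955.3] [ 0.1 -0.  -1. ]
port [(0.63, array([231., 261.]), array([ 453.9, -104.1])), (0.16, array([285., 274.]), array([ 432.6, -183.2]))] [(0.72, array([181., 181., 341., 335.]))]
flap_edge [(0.8, array([255., 257.]), array([ 459.6, -139.7]))] [(0.61, array([194., 207., 264., 315.]))]
dial_grip [(0.78, array([300., 259.]), array([ 453.5, -205.3]))] [(0.95, array([283., 240., 322., 283.]))]
dial_pointer [(0.88, array([313., 276.]), array([ 428. , -223.7]))] [(0.72, array([277., 245., 317., 282.]))]
mark_tip [(0.73, array([302., 257.]), array([ 456.6, -208.8])), (0.59, array([357., 331.]), array([ 347. , -285.9]))] [(0.58, array([288., 350., 372., 366.]))]
uv_box [(0.61, array([357., 329.]), array([ 341.1, -297.4])), (0.59, array([266., 259.]), array([ 463.7, -146.1]))] [(0.79, array([180., 179., 342., 332.]))]
mat [(0.79, array([410.
[... 1401 characters left out ...]
., 240., 351., 270.]))]
mark_tip [(0.36, array([340., 269.]), array([ 430.5, -186.7]))] []
uv_box [(0.9, array([303., 350.]), array([ 470.3, -142.9]))] [(0.74, array([218., 236., 377., 401.]))]
mat [] [(0.74, array([304., 238., 416., 314.]))]
tweezers_long [] []
tweezers_curved [] []
white_ear_bar [(0.39, array([378., 268.]), array([ 426. , -427.9]))] [(0.59, array([396., 293., 412., 337.]))]
black_ear_bar [(0.48, array([370., 286.]), array([ 422.4, -360.3]))] []
nose_cone [] []
marker_pen [(0.96, array([428., 336.]), array([ 294.8, -255.2]))] [(0.95, array([420., 309., 436., 365.]))]
screwdriver [(0.72, array([406., 317.]), array([ 340.1, -292.3]))] [(0.64, array([398., 297., 411., 339.]))]
```

View pics/top.png

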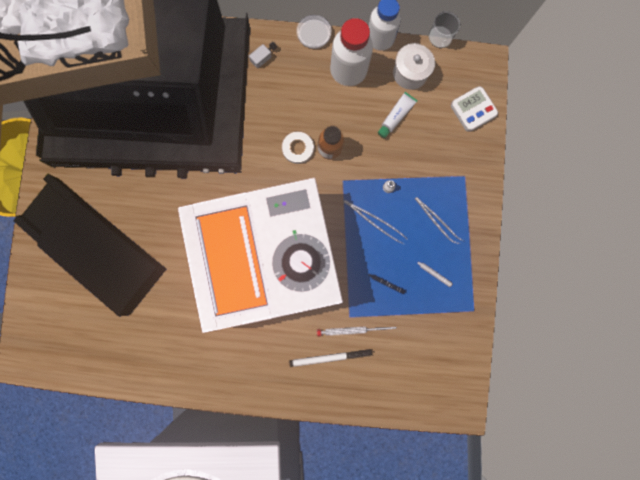

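View pics/side.png

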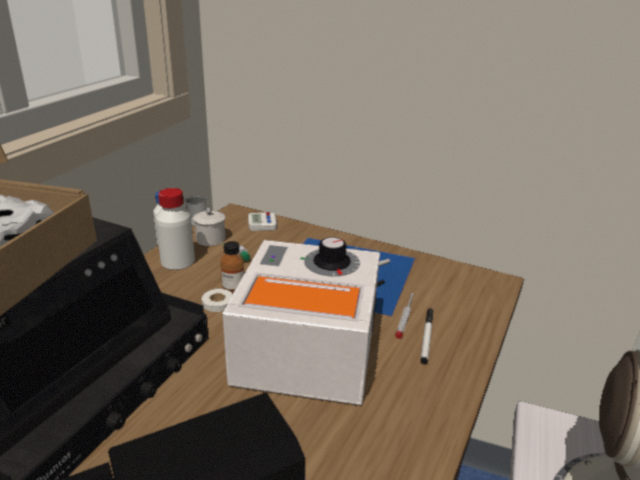

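Top view: the box centre is near (260,255) and yawed about 10°. The dial is at (301,262), with its pointer to the lower right, the green mark at (294,233) and the red set-mark at (283,278). All 5 instruments are on the mat. The side view agrees. I'll go up and over to a place above the dial.

```bash
cat >> h.py <<'E'
def goal(x,y,z,psi,frm=None):
    s=arm.read_state(); Rc=R.from_quat(s['ee_rot']); p=np.array(s['position'])
    if frm: p=np.array(frm[:3]); Rc=R.from_euler('z',frm[3])*R.from_euler('x',np.pi)
    Rt=R.from_euler('z',psi)*R.from_euler('x',np.pi)
    print('lin',np.round(Rc.inv().apply(np.array([x,y,z])-p),1),'rot',np.round((Rc.inv()*Rt).as_rotvec(),3))
E
python3 - <<'E'
from h import *
goal(194,594,390,-.315);goal(420,150,390,-1);goal(420,150,390,-1.9)
goal(430,-200,330,-1.9,(420,150,390,-1))
p=cam('wrist');print(p['T_tool_cam'])
E
```

```text
lin [-1.000e-01  1.000e-01 -1.851e+02] rot [ 0.    -0.    -0.001]
lin [ 352.7  352.  -185.1] rot [ 0.    -0.     0.684]
lin [ 352.7  352.  -185.1] rot [ 0.    -0.     1.584]
lin [299.9 180.7  60. ] rot [ 0.  -0.   0.9]
[[-9.38073391e-04 -9.60795629e-01 -2.77255980e-01  6.89595556e+01]
 [ 9.99997689e-01 -3.64910918e-04 -2.11885928e-03  7.59227410e-01]
 [ 1.93461700e-03 -2.77257327e-01  9.60793751e-01 -1.68337351e+02]
 [ 0.00000000e+00  0.00000000e+00  0.00000000e+00  1.00000000e+00]]
```

Request:
arm_command(
  rows=[
    {"grip": 1, "linear": [0, 0, -62], "rot": [0, 0, 0]},
    {"grip": 1, "linear": [0, 0, -124], "rot": [0, 0, 0]},
    {"grip": 1, "linear": [0, 0, -185], "rot": [0, 0, 0]},
    {"grip": 1, "linear": [353, 352, -185], "rot": [0, 0, 0.684]},
    {"grip": 1, "linear": [353, 352, -185], "rot": [0, 0, 0.684]},
    {"grip": 1, "linear": [353, 352, -185], "rot": [0, 0, 0.684]},
    {"grip": 1, "linear": [353, 352, -185], "rot": [0, 0, 0.684]},
    {"grip": 1, "linear": [353, 352, -185], "rot": [0, 0, 0.684]},
    {"grip": 1, "linear": [353, 352, -185], "rot": [0, 0, 0.684]},
    {"grip": 1, "linear": [353, 352, -185], "rot": [0, 0, 0.684]},
  ],
)

```text
clock: 4.25
position: [393.0, 202.2, 390.4]
ee_rot: [0.878, -0.479, 0.0, -0.001]
contact_force: [0.8, 1.1, 0.2]
gripper_width: 85.2
grasp_force: 0.0
```

```bash
python3 -c "
from h import *
st();goal(430,-200,330,-1.9)"
```

```text
{'clock': 4.25, 'joints': [0.845, -0.018, -0.044, 0.0, -1.543, -0.274], 'position': [393.0, 202.242, 390.365], 'ee_rot': [0.878, -0.479, 0.0, -0.001], 'contact_force': [0.755, 1.073, 0.158], 'gripper_width': 85.151, 'grasp_force': 0.0}
lin [358.3 186.6  60. ] rot [-0.001  0.001  0.901]
```

Request:
arm_command(
  rows=[
    {"grip": 1, "linear": [358, 187, 60], "rot": [0, 0, 0.9]},
    {"grip": 1, "linear": [358, 187, 60], "rot": [0, 0, 0.9]},
    {"grip": 1, "linear": [358, 187, 60], "rot": [0, 0, 0.9]},
    {"grip": 1, "linear": [358, 187, 60], "rot": [0, 0, 0.9]},
    {"grip": 1, "linear": [358, 187, 60], "rot": [0, 0, 0.9]},
    {"grip": 1, "linear": [358, 187, 60], "rot": [0, 0, 0.9]},
    {"grip": 1, "linear": [358, 187, 60], "rot": [0, 0, 0.9]},
    {"grip": 1, "linear": [358, 187, 60], "rot": [0, 0, 0.9]},
    {"grip": 1, "linear": [358, 187, 60], "rot": [0, 0, 0.9]},
    {"grip": 1, "linear": [358, 187, 60], "rot": [0, 0, 0.9]},
  ],
)

```text
clock: 5.5
position: [428.9, -197.2, 330.4]
ee_rot: [-0.582, 0.813, -0.0, 0.0]
contact_force: [-0.0, 0.0, 0.2]
gripper_width: 85.3
grasp_force: 0.0
```

```bash
cat > look.py <<'E'
from h import *
import sys
np.set_printoptions(precision=1,suppress=True)
Z=dict(port=130,flap_edge=130,dial_grip=152,dial_pointer=132,mark_tip=132,tweezers_long=3,tweezers_curved=3,white_ear_bar=3,black_ear_bar=3,nose_cone=3)
p=cam('wrist'); save(p,sys.argv[1]); st()
for q in sys.argv[2:]:
    print(q,[(round(a['score'],2),np.round(a['pixel']),at(p,a['pixel'],Z[q])[:2]) for a in models.tip_of(p,q)[:2]],[(round(a['score'],2),np.round(a['rect'])) for a in models.spot_in(p,q)[:1]])
E
python3 look.py w1 port flap_edge dial_grip dial_pointer mark_tip
```

```text
{'clock': 5.55, 'joints': [-0.086, 0.049, -0.118, -0.0, -1.402, -0.242], 'position': [428.885, -197.153, 330.424], 'ee_rot': [-0.582, 0.813, -0.0, 0.0], 'contact_force': [-0.584, -0.189, -0.011], 'gripper_width': 85.185, 'grasp_force': 0.0}
port [(0.93, array([322., 287.]), array([ 449.9, -105.7]))] [(0.91, array([179., 132., 413., 364.]))]
flap_edge [(0.58, array([306., 260.]), array([ 457.1, -142.8]))] [(0.9, array([248., 232., 391., 341.]))]
dial_grip [(0.55, array([295., 210.]), array([ 447.1, -204.3]))] [(0.7, array([270., 180., 323., 230.]))]
dial_pointer [(0.7, array([302., 173.]), array([ 428.7, -235.8])), (0.65, array([188.,  34.]), array([ 488.7, -394.6]))] [(0.82, array([271., 178., 324., 229.]))]
mark_tip [(0.41, array([315., 220.]), array([ 432.9, -183.3])), (0.21, array([304., 260.]), array([ 458.8, -143.9]))] [(0.74, array([112.,   2., 343., 168.]))]
```

View pics/w1.png

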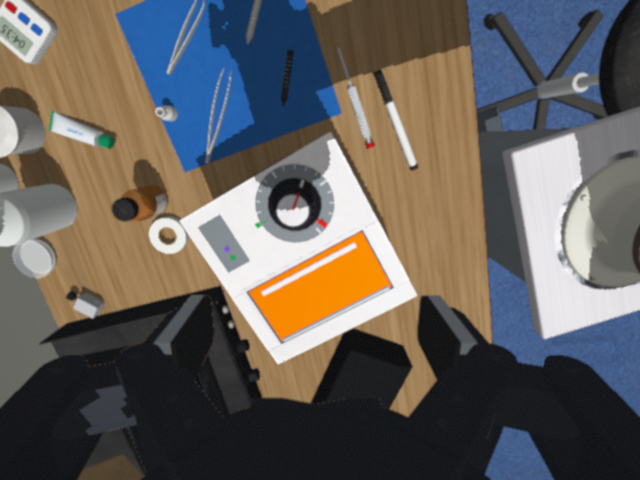

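The wrist view shows the dial near (295,208), its pointer line towards (302,175), the green mark at (258,225), the red mark at (321,222) and the orange flap centred at (321,287). I'll compute the frame.

```bash
python3 - <<'E'
from h import *
np.set_printoptions(precision=2,suppress=True)
p=cam('wrist'); f=p['frame'].astype(int)
c=[at(p,q,130)[:2] for q in[(334,134),(184,216),(277,363),(415,294)]]
print(np.array(c)); C=np.mean(c,0); print('box centre',C)
for a,b in((0,3),(0,1),(1,2),(3,2)): d=c[b]-c[a]; print(np.hypot(*d),np.degrees(np.arctan2(d[1],d[0])))
r,g,b=f[...,0],f[...,1],f[...,2]
def blob(m,box,z):
    ys,xs=np.nonzero(m[box[1]:box[3],box[0]:box[2]]); q=(xs.mean()+box[0],ys.mean()+box[1]); print(len(xs),np.array(q),at(p,q,z)[:2]); return at(p,q,z)[:2]
G=blob((g>r+30)&(g>b+25),(245,215,268,235),132)
M=blob((r>g+60)&(b<90)&(r>120),(310,212,332,232),133)
L=blob((r>g+35)&(r>b+35),(280,183,310,225),163)
W=blob((r>130)&(g>130)&(b>130),(275,190,315,228),163)
m=(b>g+40)&(b<400)
O=blob((r>180)&(b<80),(240,225,400,350),130); print('orange')
P=at(p,(302,173),132)[:2]
S=arm.read_state()
for D in(np.array([450,-204.]),W):
  for n,X in(('G',G),('M',M),('P',P)): d=X-D; print(n,np.hypot(*d),np.degrees(np.arctan2(d[1],d[0])))
cv2.imwrite('pics/d1.png',cv2.resize(cv2.cvtColor(p['frame'][150:260,230:360],cv2.COLOR_RGB2BGR),None,fx=5,fy=5,interpolation=cv2.INTER_CUBIC))
E
```

```text
[[ 384.95 -262.71]
 [ 565.54 -234.57]
 [ 535.43  -28.03]
 [ 351.02  -63.33]]
box centre [ 459.23 -147.16]
202.24210560857892 99.6586667779628
182.7627271293076 8.855118922172478
208.7324771287942 98.29352094565215
187.75745125653572 10.839116859192268
41 [259.51 224.73] [ 490.78 -199.09]
45 [321.13 223.13] [ 426.93 -179.34]
47 [295.53 201.66] [ 441.83 -214.81]
533 [293.19 216.33] [ 448.95 -201.82]
6492 [321.64 288.58] [ 451.28 -105.11]
orange
G 41.0743276615255 6.8611821348050706
M 33.763027463371 133.09260875730712
P 38.76218102172043 -123.34459756623784
G 41.91901187739318 3.7293460251884567
M 31.461736641096156 134.4089614466012
P 40.06022209859256 -120.37452715479674
```

View pics/d1.png

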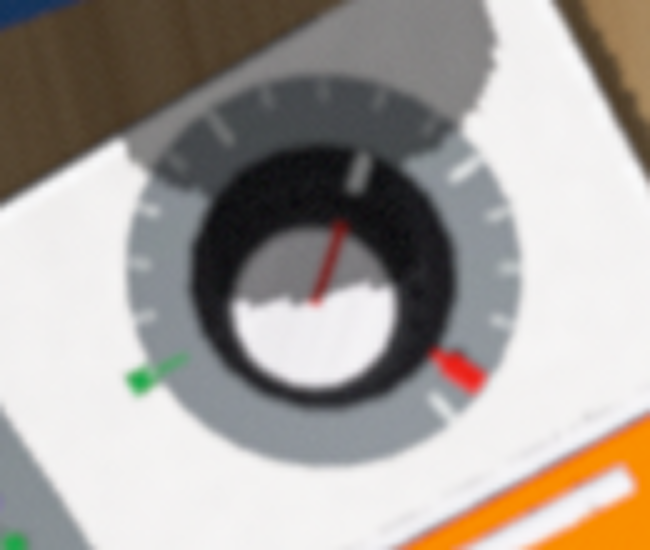

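Crop: the ring centre is at about (324,270), the green tip at (187,355), the red tip at (430,350) and the pointer from (355,190) to (365,155).

```bash
python3 - <<'E'
from h import *
np.set_printoptions(precision=2,suppress=True)
p=cam('wrist'); f=lambda u,v,z:at(p,(230+u/5,150+v/5),z)[:2]
D=f(324,270,131); T=f(316,304,163); print(D,T); D=(D+T)/2
for n,X in(('G',f(187,355,131)),('Go',f(138,380,132)),('M',f(430,350,132)),('Mo',f(473,380,132)),('P',f(365,155,132)),('line',T+f(345,222,163)-f(315,303,163)-T+D)):
    d=X-D; print(n,np.hypot(*d),np.degrees(np.arctan2(d[1],d[0])))
d=np.radians(9.7); 
goal(D[0],D[1],250,-1.9);goal(D[0],D[1],140,-1.9)
E
```

```text
[ 446.94 -207.92] [ 447.03 -207.04]
G 35.18122388153688 12.236526355529614
Go 47.12602653036297 11.036462968063642
M 28.176393396427105 124.30770966306538
Mo 39.64907746795095 124.66167821101367
P 26.543535052718724 -128.56361045970255
line 17.083071592579625 -129.78194815728298
lin [  3.  -20.3  79.9] rot [ 0. -0.  0.]
lin [  3.  -20.3 189.9] rot [ 0. -0.  0.]
```

Request:
arm_command(
  rows=[
    {"grip": 1, "linear": [3, -20, 60], "rot": [0, 0, 0]},
    {"grip": 1, "linear": [3, -20, 110], "rot": [0, 0, 0]},
    {"grip": 1, "linear": [3, -20, 150], "rot": [0, 0, 0]},
    {"grip": 0.8, "linear": [3, -20, 175], "rot": [0, 0, 0]},
    {"grip": 0.7, "linear": [3, -20, 189], "rot": [0, 0, 0]},
    {"grip": 0.4, "linear": [3, -20, 189], "rot": [0, 0, 0]},
    {"grip": 0.2, "linear": [3, -20, 189], "rot": [0, 0, 0]},
    {"grip": 0.2, "linear": [3, -20, 189], "rot": [0, 0, 0]},
    {"grip": 0.2, "linear": [3, -20, 189], "rot": [0, 0, 0]},
    {"grip": 0.2, "linear": [3, -20, 189], "rot": [0, 0, 0]},
  ],
)

```text
clock: 7.4
position: [446.9, -207.4, 141.3]
ee_rot: [-0.582, 0.813, -0.0, 0.0]
contact_force: [0.3, -0.0, 0.6]
gripper_width: 17.0
grasp_force: 0.0
```

```bash
python3 look.py w2 dial_grip
```

```text
{'clock': 7.45, 'joints': [-0.104, 0.22, -0.404, 0.0, -0.946, -0.225], 'position': [446.83, -207.37, 141.166], 'ee_rot': [-0.582, 0.813, -0.0, 0.0], 'contact_force': [0.148, -0.617, -0.65], 'gripper_width': 17.102, 'grasp_force': 0.0}
dial_grip [(0.68, array([325., 372.]), array([ 456.4, -159.5])), (0.67, array([309., 293.]), array([ 449.3, -205.4]))] [(0.93, array([258., 224., 368., 335.]))]
```

View pics/w2.png

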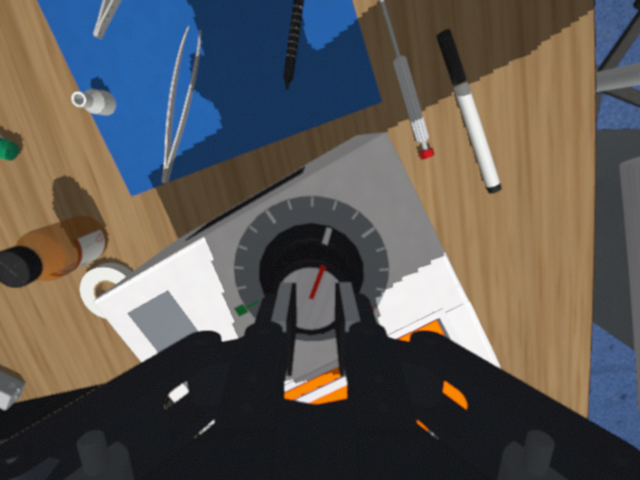

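```bash
python3 - <<'E'
from h import *
np.set_printoptions(precision=1,suppress=True)
p=cam('wrist'); print(p['fx'],p['k1'],p['T'][:3,3]); s=arm.read_state()
print('TCP px',proj(p,np.array(s['position'])))
Rt=R.from_quat(s['ee_rot']).as_matrix()
for dz in(0,20,40):
  for w in(-8.5,8.5): print(dz,w,proj(p,np.array(s['position'])+Rt@np.array([0,w,-dz])))
for X in([447,-207.4,131],[447,-207.4,163],[447,-207.4,139]): print(X,proj(p,np.array(X)))
for c in range(4):
  C=np.array([[385,-262.7],[565.5,-234.6],[535,-28],[351,-63]])[c]; print(C,proj(p,np.append(C,130)))
cv2.imwrite('pics/d2.png',cv2.resize(cv2.cvtColor(p['frame'][180:360,210:410],cv2.COLOR_RGB2BGR),None,fx=3.3,fy=3.3,interpolation=cv2.INTER_CUBIC))
E
```

```text
347.7604502643193 -0.034741228161155165 [ 422.6 -274.1  309.4]
TCP px [312.8 279.7]
0 -8.5 [296.5 279.8]
0 8.5 [329.1 279.7]
20 -8.5 [294.3 296.5]
20 8.5 [330.7 296.4]
40 -8.5 [291.6 317.6]
40 8.5 [332.8 317.6]
[447, -207.4, 131] [312.4 272.7]
[447, -207.4, 163] [311.9 298.5]
[447, -207.4, 139] [312.3 278.4]
[ 385.  -262.7] [394.1 135.8]
[ 565.5 -234.6] [100.6 292.4]
[535. -28.] [278.7 525.1]
[351. -63.] [523.9 422.4]
```

View pics/d2.png

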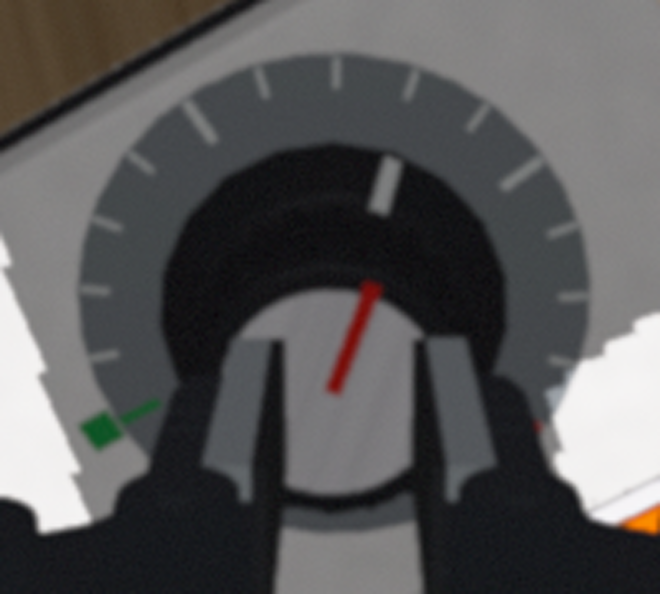

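The crop shows the fingers drawn over the dial's top, with no contact. I need to know where the pad tips really are.

Request:
arm_command(
  rows=[
    {"grip": 0.7, "linear": [0, 0, 0], "rot": [0, 0, 0]},
    {"grip": 0.7, "linear": [0, 0, 0], "rot": [0, 0, 0]},
    {"grip": 0.7, "linear": [0, 0, 0], "rot": [0, 0, 0]},
    {"grip": 0.7, "linear": [0, 0, 0], "rot": [0, 0, 0]},
    {"grip": 0.2, "linear": [0, 0, -40], "rot": [0, 0, 0]},
    {"grip": 0.2, "linear": [0, 0, -40], "rot": [0, 0, 0]},
    {"grip": 0.2, "linear": [0, 0, -40], "rot": [0, 0, 0]},
    {"grip": 0.2, "linear": [0, 0, -40], "rot": [0, 0, 0]},
  ],
)

```text
clock: 8.6
position: [446.1, -207.2, 180.0]
ee_rot: [-0.582, 0.813, 0.001, -0.001]
contact_force: [0.3, 0.1, 0.4]
gripper_width: 17.2
grasp_force: 0.0
```

```bash
python3 - <<'E'
from h import *
np.set_printoptions(precision=1,suppress=True)
print(arm.tcp_to_grasp);st()
p=cam('wrist'); s=arm.read_state()
Rt=R.from_quat(s['ee_rot']).as_matrix()
f=p['frame'].copy()
for dz in(0,10,20,30):
  for w in(-8.5,8.5):
    q=proj(p,np.array(s['position'])+Rt@np.array([11,w,-dz])); print(dz,w,q); cv2.circle(f,tuple(np.int32(q)),1,(0,255,0),-1)
cv2.imwrite('pics/d3.png',cv2.resize(cv2.cvtColor(f[200:380,210:410],cv2.COLOR_RGB2BGR),None,fx=3.3,fy=3.3,interpolation=cv2.INTER_CUBIC))
E
```

```text
18.700000000000003
{'clock': 8.6, 'joints': [-0.104, 0.18, -0.347, -0.0, -1.046, -0.225], 'position': [446.05, -207.213, 180.019], 'ee_rot': [-0.582, 0.813, 0.001, -0.001], 'contact_force': [0.261, 0.139, 0.397], 'gripper_width': 17.171, 'grasp_force': 0.0}
0 -8.5 [296.  259.9]
0 8.5 [329.1 259.9]
10 -8.5 [294.9 266.9]
10 8.5 [329.9 266.8]
20 -8.5 [293.7 274.6]
20 8.5 [330.8 274.6]
30 -8.5 [292.3 283.4]
30 8.5 [331.9 283.3]
```

View pics/d3.png

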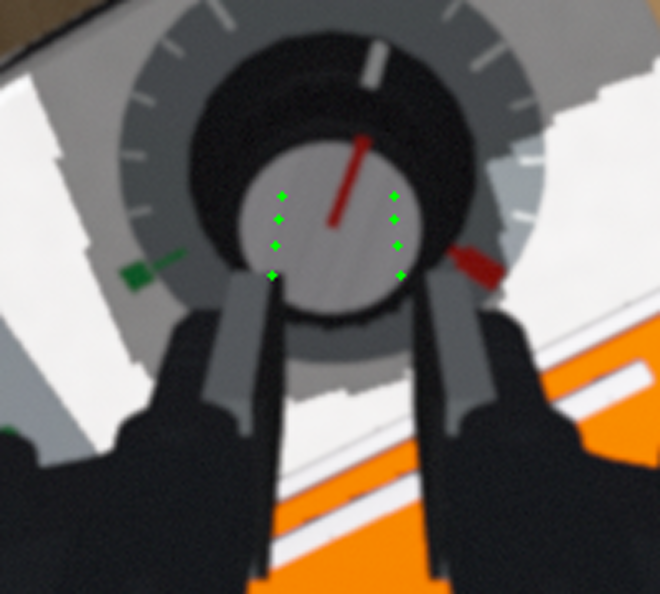

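Request:
arm_command(
  rows=[
    {"grip": 0.75, "linear": [0, 0, 0], "rot": [0, 0, 0]},
    {"grip": 0.75, "linear": [0, 0, 0], "rot": [0, 0, 0]},
    {"grip": 0.75, "linear": [0, 0, 0], "rot": [0, 0, 0]},
    {"grip": 0.75, "linear": [0, 0, 30], "rot": [0, 0, 0]},
    {"grip": 0.75, "linear": [0, 0, 50], "rot": [0, 0, 0]},
    {"grip": 0.75, "linear": [0, 0, 61], "rot": [0, 0, 0]},
    {"grip": 0.3, "linear": [0, 0, 61], "rot": [0, 0, 0]},
    {"grip": 0.3, "linear": [0, 0, 61], "rot": [0, 0, 0]},
    {"grip": 0.3, "linear": [0, 0, 61], "rot": [0, 0, 0]},
    {"grip": 0.3, "linear": [0, 0, 61], "rot": [0, 0, 0]},
  ],
)

```text
clock: 9.9
position: [449.1, -208.0, 121.1]
ee_rot: [-0.582, 0.813, -0.002, 0.002]
contact_force: [5.1, -3.7, -3.1]
gripper_width: 37.7
grasp_force: 60.6
```

Request:
arm_command(
  rows=[
    {"grip": 0.3, "linear": [0, 0, 0], "rot": [0, 0, -0.18]},
    {"grip": 0.3, "linear": [0, 0, 0], "rot": [0, 0, -0.36]},
    {"grip": 0.3, "linear": [0, 0, 0], "rot": [0, 0, -0.54]},
    {"grip": 0.3, "linear": [0, 0, 0], "rot": [0, 0, -0.72]},
    {"grip": 0.3, "linear": [0, 0, 0], "rot": [0, 0, -0.9]},
    {"grip": 0.3, "linear": [0, 0, 0], "rot": [0, 0, -1.08]},
    {"grip": 0.3, "linear": [0, 0, 0], "rot": [0, 0, -1.26]},
    {"grip": 0.3, "linear": [0, 0, 0], "rot": [0, 0, -1.44]},
    {"grip": 0.3, "linear": [0, 0, 0], "rot": [0, 0, -1.62]},
    {"grip": 0.3, "linear": [0, 0, 0], "rot": [0, 0, -1.8]},
  ],
)

```text
clock: 11.15
position: [450.4, -207.5, 121.1]
ee_rot: [0.999, -0.047, 0.004, 0.0]
contact_force: [6.7, 0.4, -4.4]
gripper_width: 37.6
grasp_force: 60.7
```

```bash
python3 -c "
from h import *
st(); s=arm.read_state(); print(s['wrist_torque'], R.from_quat(s['ee_rot']).as_euler('zyx'))"
```

```text
{'clock': 11.15, 'joints': [-0.104, 0.245, -0.429, 0.0, -0.888, 1.581], 'position': [450.44, -207.519, 121.096], 'ee_rot': [0.999, -0.047, 0.004, 0.0], 'contact_force': [6.661, 0.389, -4.398], 'gripper_width': 37.581, 'grasp_force': 60.664}
[-0.21825308 -1.80274645 -0.03496224] [0.09341345 0.00835386 3.14063919]
```

Request:
arm_command(
  rows=[
    {"grip": 0.3, "linear": [0, 0, 0], "rot": [0, 0, -0.18]},
    {"grip": 0.3, "linear": [0, 0, 0], "rot": [0, 0, -0.36]},
    {"grip": 0.3, "linear": [0, 0, 0], "rot": [0, 0, -0.52]},
    {"grip": 0.3, "linear": [0, 0, 0], "rot": [0, 0, -0.6]},
    {"grip": 0.3, "linear": [0, 0, 0], "rot": [0, 0, -0.66]},
    {"grip": 0.3, "linear": [0, 0, 0], "rot": [0, 0, -0.7]},
    {"grip": 0.3, "linear": [0, 0, 0], "rot": [0, 0, -0.7]},
  ],
)

```text
clock: 12.02
position: [449.1, -207.6, 121.1]
ee_rot: [0.955, 0.295, 0.003, 0.001]
contact_force: [4.6, -0.4, -1.6]
gripper_width: 37.2
grasp_force: 60.9
```

```bash
python3 -c "
from h import *
st(); s=arm.read_state(); print(s['wrist_torque'])"
```

```text
{'clock': 12.025, 'joints': [-0.104, 0.245, -0.43, 0.0, -0.891, 2.274], 'position': [449.129, -207.601, 121.127], 'ee_rot': [0.955, 0.295, 0.003, 0.001], 'contact_force': [4.577, -0.375, -1.6], 'gripper_width': 37.187, 'grasp_force': 60.885}
[-0.17396834 -1.34011232 -0.3856468 ]
```

Request:
arm_command(
  rows=[
    {"grip": 0.75, "linear": [0, 0, 0], "rot": [0, 0, 0]},
    {"grip": 0.75, "linear": [0, 0, 0], "rot": [0, 0, 0]},
    {"grip": 0.75, "linear": [0, 0, 0], "rot": [0, 0, 0]},
    {"grip": 0.75, "linear": [0, 0, -60], "rot": [0, 0, 0]},
    {"grip": 0.75, "linear": [0, 0, -120], "rot": [0, 0, 0]},
    {"grip": 0.75, "linear": [0, 0, -120], "rot": [0, 0, 0]},
  ],
)

```text
clock: 12.78
position: [449.4, -208.2, 245.3]
ee_rot: [0.955, 0.296, 0.005, 0.003]
contact_force: [-0.4, 1.1, -0.7]
gripper_width: 63.5
grasp_force: 0.0
```

```bash
python3 - <<'E'
from h import *
np.set_printoptions(precision=2,suppress=True)
st()
p=cam('wrist')
D=np.array([448.,-207.7])
q=proj(p,np.append(D,131)); print(q)
x,y=np.int32(q); cv2.imwrite('pics/d4.png',cv2.resize(cv2.cvtColor(p['frame'][max(0,y-75):y+75,x-90:x+90],cv2.COLOR_RGB2BGR),None,fx=4,fy=4,interpolation=cv2.INTER_CUBIC))
a=np.radians(10); u=np.array([np.cos(a),np.sin(a)])
print('expect pointer tip',proj(p,np.append(D+30*u,132)),'off',x-90,y-75)
goal(453,-436,250,-2.16+2*np.pi)
for q in('dial_pointer','mark_tip','dial_grip'): print(q,[(a['score'],a['pixel'],at(p,a['pixel'],132)) for a in models.tip_of(p,q)])
E
```

```text
{'clock': 12.775, 'joints': [-0.104, 0.127, -0.242, 0.002, -1.191, 2.275], 'position': [449.369, -208.163, 245.338], 'ee_rot': [0.955, 0.296, 0.005, 0.003], 'contact_force': [-0.422, 1.123, -0.65], 'gripper_width': 63.464, 'grasp_force': 0.0}
[313.97 227.01]
expect pointer tip [329.15 194.64] off 223 152
lin [-124.6  191.7   -7.7] rot [-0.01 -0.01  2.76]
dial_pointer [(0.68, [329.2, 190.8], array([ 480.13, -200.73,  132.  ]))]
mark_tip [(0.57, [458.3, 76.6], array([ 606.44, -231.76,  132.  ])), (0.51, [273.6, 229.3], array([ 427.58, -180.79,  132.  ])), (0.51, [277.1, 161.7], array([ 475.78, -153.28,  132.  ]))]
dial_grip [(0.64, [313.2, 235.4], array([ 441.85, -211.11,  132.  ])), (0.42, [443.7, 309.4], array([ 451.03, -347.15,  132.  ]))]
```

View pics/d4.png

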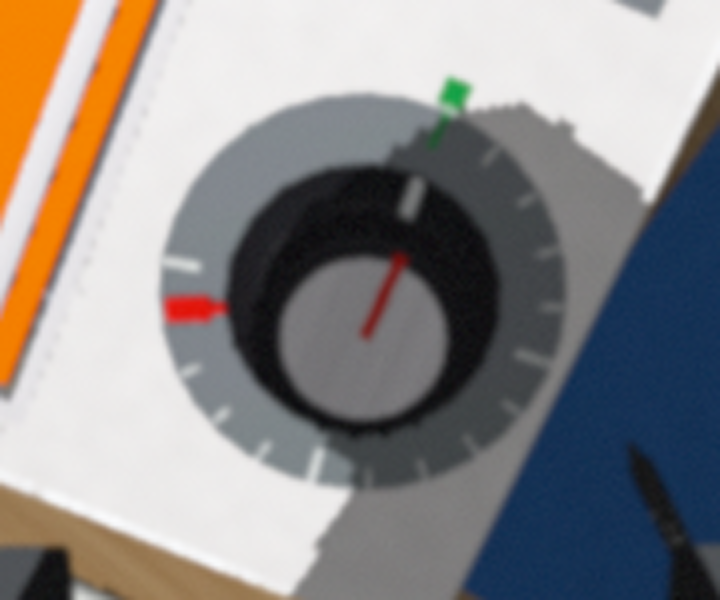

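The crop shows the pointer in line with the green mark (OFF), and the red mark at (228,308). Next I move over the mat.

Request:
arm_command(
  rows=[
    {"grip": 0.75, "linear": [-20, 20, -8], "rot": [0, 0, 0.18]},
    {"grip": 0.75, "linear": [-40, 50, -8], "rot": [0, 0, 0.36]},
    {"grip": 0.75, "linear": [-60, 80, -8], "rot": [0, 0, 0.54]},
    {"grip": 0.75, "linear": [-80, 110, -8], "rot": [0, 0, 0.72]},
    {"grip": 0.75, "linear": [-100, 140, -8], "rot": [0, 0, 0.9]},
    {"grip": 0.75, "linear": [-110, 170, -8], "rot": [0, 0, 1.08]},
    {"grip": 0.75, "linear": [-125, 192, -8], "rot": [0, 0, 1.26]},
    {"grip": 0.75, "linear": [-125, 192, -8], "rot": [0, 0, 1.44]},
    {"grip": 0.75, "linear": [-125, 192, -8], "rot": [0, 0, 1.62]},
    {"grip": 0.75, "linear": [-125, 192, -8], "rot": [0, 0, 1.8]},
  ],
)

```text
clock: 14.22
position: [451.3, -436.1, 245.5]
ee_rot: [0.824, -0.567, -0.002, 0.0]
contact_force: [0.2, -0.6, -0.8]
gripper_width: 63.8
grasp_force: 0.0
```

Request:
arm_command(
  rows=[
    {"grip": 0.75, "linear": [0, 0, 0], "rot": [0, 0, 0.18]},
    {"grip": 0.75, "linear": [0, 0, 0], "rot": [0, 0, 0.36]},
    {"grip": 0.75, "linear": [0, 0, 0], "rot": [0, 0, 0.54]},
    {"grip": 0.75, "linear": [0, 0, 0], "rot": [0, 0, 0.72]},
    {"grip": 0.75, "linear": [0, 0, 0], "rot": [0, 0, 0.9]},
    {"grip": 0.75, "linear": [0, 0, 0], "rot": [0, 0, 0.96]},
    {"grip": 0.75, "linear": [0, 0, 0], "rot": [0, 0, 0.96]},
  ],
)

```text
clock: 15.1
position: [451.4, -436.0, 246.0]
ee_rot: [-0.472, 0.882, 0.002, -0.001]
contact_force: [0.4, 0.1, 0.3]
gripper_width: 64.0
grasp_force: 0.0
```

```bash
python3 look.py w3 tweezers_long tweezers_curved white_ear_bar black_ear_bar nose_cone
```

```text
{'clock': 15.15, 'joints': [-0.511, 0.367, 0.086, -0.0, -1.292, -0.077], 'position': [451.575, -436.079, 246.302], 'ee_rot': [-0.472, 0.882, 0.001, -0.001], 'contact_force': [-0.548, 0.429, -0.686], 'gripper_width': 63.943, 'grasp_force': 0.0}
tweezers_long [(0.61, array([263., 227.]), array([ 520.7, -442.6])), (0.6, array([312., 296.]), array([ 522.3, -333.5]))] [(0.81, array([309., 270., 321., 339.]))]
tweezers_curved [(0.8, array([265., 226.]), array([ 517.5, -442.3]))] [(0.63, array([324., 285., 538., 480.]))]
white_ear_bar [(0.94, array([330., 194.]), array([ 430.4, -431.6]))] [(0.56, array([328., 164., 338., 225.]))]
black_ear_bar [(0.59, array([376., 243.]), array([ 416.5, -348.2])), (0.22, array([494., 254.]), array([ 300.2, -252.6]))] [(0.65, array([372., 216., 381., 268.]))]
nose_cone [(0.44, array([331., 192.]), array([ 428.8, -432.5]))] [(0.64, array([257., 296., 270., 321.]))]
```

View pics/w3.png

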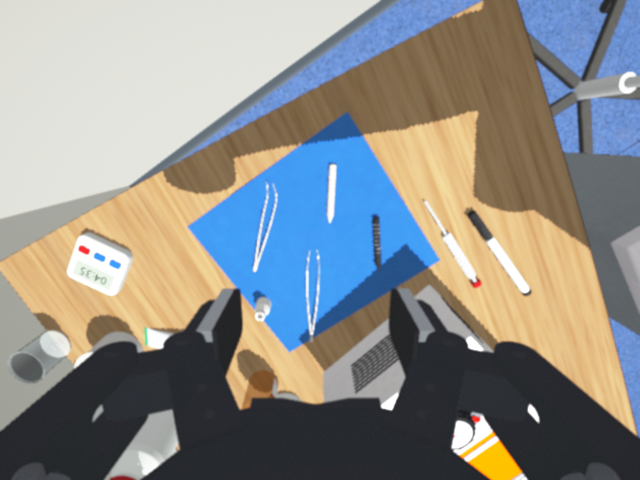

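The wrist view shows all five on the mat: long tweezers (312,250)–(311,337), curved (270,184)–(255,270), white bar (333,165)–(330,221), black bar (376,216)–(378,264) and the nose cone at (262,308).

```bash
cat > items.py <<'E'
from h import *
np.set_printoptions(precision=1,suppress=True)
def seg(p,a,b,z=7):
    A=at(p,a,z)[:2];B=at(p,b,z)[:2];d=B-A
    return (A+B)/2,np.hypot(*d),np.arctan2(d[1],d[0])
E
python3 - <<'E'
from items import *
p=cam('wrist')
for n,a,b in(('long',(312.5,250),(311,337)),('curved',(270,184),(255,271)),('white',(333,164),(330,222)),('black',(376,215),(378,266))):
    c,l,h=seg(p,a,b); print(n,c,l,'heading',round(h,3),round(h-np.pi,3))
print('cone foot',at(p,(264,300),6)[:2],at(p,(261,315),37)[:2], at(p,(331,194),3)[:2])
p2=cam('top')
for n,a,b in(('white',(418.5,263),(451.5,285.5)),('black',(370.5,275.5),(406,291.5)),('long',(346,203),(405,242)),('curved',(417,198),(459.5,242))):
    c,l,h=seg(p2,a,b); print('top',n,c,l,'heading',round(h,3))
c,l,h=seg(p,(333,164),(330,222)); psi=h-np.pi if h>0 else h
goal(c[0],c[1],120,psi); goal(c[0],c[1],-20,psi)
print(arm.read_state()['joints'])
E
```

```text
long [ 522.8 -336.2] 122.4039090242378 heading 0.962 -2.179
curved [ 523.7 -442.7] 111.52507056051253 heading 0.775 -2.367
white [ 430.2 -432. ] 68.8653188836858 heading 0.942 -2.2
black [ 415.5 -351.9] 65.60193869328718 heading 1.068 -2.074
cone foot [ 578.3 -364.6] [ 580.6 -360.3] [ 431.1 -431.3]
top white [ 429.6 -432.9] 68.2239806051241 heading -2.199
top black [ 416.5 -352.2] 65.96254819810942 heading -2.024
top long [ 521.  -334.6] 120.54589006679188 heading -2.188
top curved [ 522.5 -443.2] 104.91482292511098 heading -2.41
lin [  8.5  20.6 128. ] rot [-0.  0.  0.]
lin [  8.5  20.7 268. ] rot [-0.  0.  0.]
[-0.5  0.4  0.1 -0.  -1.3 -0.1]
```

Request:
arm_command(
  rows=[
    {"grip": 0.35, "linear": [8.5, 20.5, 60], "rot": [0, 0, 0.04]},
    {"grip": 0.35, "linear": [8.5, 20.5, 120], "rot": [0, 0, 0.04]},
    {"grip": 0.35, "linear": [8.5, 20.5, 170], "rot": [0, 0, 0.04]},
    {"grip": 0.35, "linear": [8.5, 20.5, 210], "rot": [0, 0, 0.04]},
    {"grip": 0.35, "linear": [8.5, 20.5, 240], "rot": [0, 0, 0.04]},
    {"grip": 0.35, "linear": [8.5, 20.5, 252], "rot": [0, 0, 0.04]},
    {"grip": 0.35, "linear": [8.5, 20.5, 256], "rot": [0, 0, 0.04]},
    {"grip": 0.35, "linear": [8.5, 20.5, 256], "rot": [0, 0, 0.04]},
  ],
)

```text
clock: 16.75
position: [431.0, -432.6, -7.1]
ee_rot: [-0.454, 0.891, -0.001, 0.0]
contact_force: [0.8, -0.6, 0.0]
gripper_width: 30.0
grasp_force: 0.0
```

```bash
python3 - <<'E'
from items import *
np.set_printoptions(precision=3,suppress=True)
st(); p=cam('wrist'); s=arm.read_state(); Rt=R.from_quat(s['ee_rot']).as_matrix(); w=s['gripper_width']/2
f=p['frame'].copy()
q=proj(p,np.array([430,-432,11.])).astype(int); print(q)
cv2.imwrite('pics/g1.png',cv2.resize(cv2.cvtColor(f[q[1]-70:q[1]+70,q[0]-90:q[0]+90],cv2.COLOR_RGB2BGR),None,fx=3.5,fy=3.5,interpolation=cv2.INTER_CUBIC))
E
```

```text
{'clock': 16.75, 'joints': [-0.522, 0.58, -0.268, 0.0, -0.721, -0.107], 'position': [430.967, -432.569, -7.074], 'ee_rot': [-0.454, 0.891, -0.001, 0.0], 'contact_force': [0.844, -0.65, 0.048], 'gripper_width': 30.025, 'grasp_force': 0.0}
[315 295]
```

View pics/g1.png

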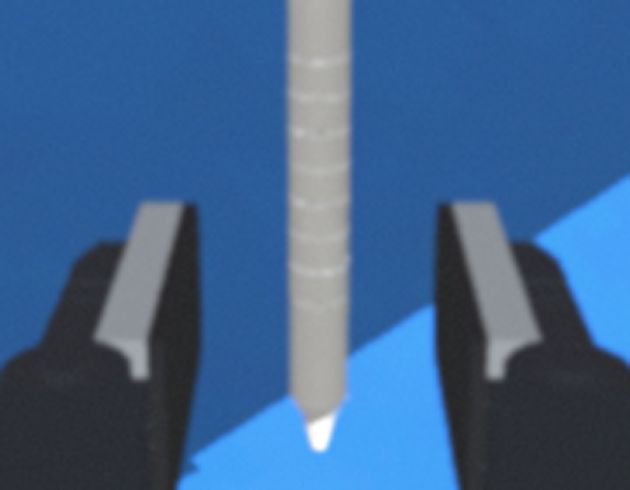

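Bar centred between the fingers, pad tips still about 12 mm above it. Lower, then close.

Request:
arm_command(
  rows=[
    {"grip": 0.35, "linear": [0, 0, 6], "rot": [0, 0, 0]},
    {"grip": 0.35, "linear": [0, 0, 10], "rot": [0, 0, 0]},
    {"grip": 0.35, "linear": [0, 0, 13], "rot": [0, 0, 0]},
    {"grip": 0.35, "linear": [0, 0, 15], "rot": [0, 0, 0]},
    {"grip": 0.35, "linear": [0, 0, 15], "rot": [0, 0, 0]},
  ],
)

```text
clock: 17.42
position: [430.2, -432.0, -23.3]
ee_rot: [-0.454, 0.891, 0.0, -0.0]
contact_force: [0.2, 0.5, 0.6]
gripper_width: 29.8
grasp_force: 0.0
```

Request:
arm_command(
  rows=[
    {"grip": 0.2, "linear": [0, 0, 0], "rot": [0, 0, 0]},
    {"grip": 0.0, "linear": [0, 0, 0], "rot": [0, 0, 0]},
    {"grip": 0.0, "linear": [0, 0, 0], "rot": [0, 0, 0]},
    {"grip": 0.0, "linear": [0, 0, 0], "rot": [0, 0, 0]},
    {"grip": 0.0, "linear": [0, 0, 0], "rot": [0, 0, 0]},
  ],
)

```text
clock: 18.05
position: [430.5, -432.2, -22.8]
ee_rot: [-0.454, 0.891, -0.0, 0.0]
contact_force: [0.3, -1.0, 2.1]
gripper_width: 5.4
grasp_force: 59.1
```

Gripped. Lift and go over the port.

Request:
arm_command(
  rows=[
    {"grip": 0, "linear": [0, 0, -50], "rot": [0, 0, 0]},
    {"grip": 0, "linear": [0, 0, -110], "rot": [0, 0, 0]},
    {"grip": 0, "linear": [0, 0, -170], "rot": [0, 0, 0]},
    {"grip": 0, "linear": [0, 0, -220], "rot": [0, 0, 0]},
    {"grip": 0, "linear": [-40, 25, -225], "rot": [0, 0, 0.12]},
    {"grip": 0, "linear": [-88, 55, -225], "rot": [0, 0, 0.26]},
    {"grip": 0, "linear": [-136, 86, -225], "rot": [0, 0, 0.4]},
    {"grip": 0, "linear": [-184, 116, -225], "rot": [0, 0, 0.54]},
    {"grip": 0, "linear": [-232, 147, -225], "rot": [0, 0, 0.68]},
    {"grip": 0, "linear": [-277, 175, -225], "rot": [0, 0, 0.77]},
  ],
)

```text
clock: 19.3
position: [451.1, -103.3, 201.7]
ee_rot: [-0.084, 0.996, 0.0, -0.0]
contact_force: [0.8, 0.6, -0.4]
gripper_width: 5.4
grasp_force: 58.8
```

Request:
arm_command(
  rows=[
    {"grip": 0, "linear": [0, 0, 0], "rot": [0, 0, 0]},
    {"grip": 0, "linear": [0, 0, 0], "rot": [0, 0, 0]},
  ],
)

```text
clock: 19.55
position: [451.4, -105.1, 201.7]
ee_rot: [-0.086, 0.996, 0.0, -0.0]
contact_force: [0.8, 0.0, -0.1]
gripper_width: 5.1
grasp_force: 58.9
```

```bash
python3 look.py w4 port flap_edge white_ear_bar; python3 - <<'E'
from items import *
np.set_printoptions(precision=3,suppress=True)
p=cam('wrist'); f=p['frame'].astype(int); m=((f[...,0]>170)&(f[...,2]<90)&(f[...,1]>60)&(f[...,1]<190)).astype(np.uint8)
n,l,stt,c=cv2.connectedComponentsWithStats(m); i=1+np.argmax(stt[1:,4]); print(stt[i],c[i],at(p,c[i],130))
goal(451,-105,200,-2.97)
E
```

```text
{'clock': 19.6, 'joints': [0.122, 0.11, -0.374, -0.0, -1.087, -1.521], 'position': [451.429, -105.686, 201.689], 'ee_rot': [-0.086, 0.996, 0.0, -0.0], 'contact_force': [-0.339, 0.469, 0.143], 'gripper_width': 5.366, 'grasp_force': 58.879}
port [(0.73, array([315., 246.]), array([ 454. , -104.5])), (0.44, array([266., 244.]), array([ 458.7, -139.4]))] [(0.85, array([ 96., 105., 406., 358.]))]
flap_edge [(0.61, array([266., 242.]), array([ 457.4, -139.7]))] [(0.67, array([257., 139., 374., 327.]))]
white_ear_bar [(0.63, array([315., 299.]), array([556.5, -86.4]))] [(0.9, array([305., 228., 329., 374.]))]
[ 325  243   39   80 1582] [347.286 274.517] [472.038 -77.988 130.   ]
lin [0.5 0.9 1.8] rot [-0.    -0.    -0.001]
```

View pics/w4.png

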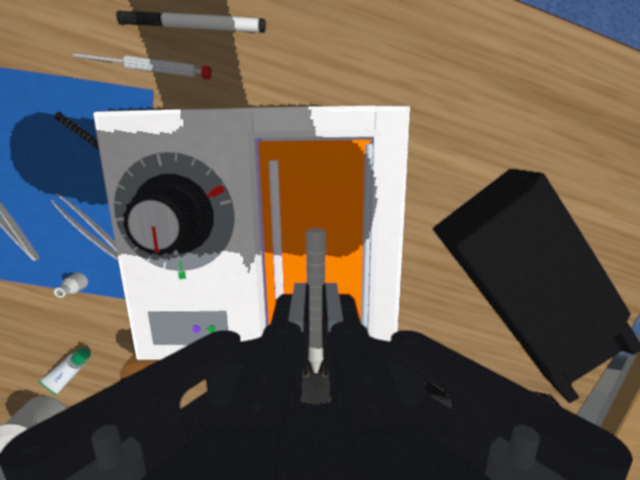

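The wrist view shows the bar aligned and centred over the flap, whose port edges are at columns 258 and 363. Push in and let go.

Request:
arm_command(
  rows=[
    {"grip": 0, "linear": [0, 0, 45], "rot": [0, 0, 0]},
    {"grip": 0, "linear": [0, 0, 85], "rot": [0, 0, 0]},
    {"grip": 0, "linear": [0, 0, 100], "rot": [0, 0, 0]},
    {"grip": 0, "linear": [0, 0, 112], "rot": [0, 0, 0]},
    {"grip": 0, "linear": [0, 0, 124], "rot": [0, 0, 0]},
    {"grip": 0, "linear": [0, 0, 133], "rot": [0, 0, 0]},
    {"grip": 0, "linear": [0, 0, 133], "rot": [0, 0, 0]},
  ],
)

```text
clock: 20.82
position: [451.7, -105.3, 68.6]
ee_rot: [-0.086, 0.996, -0.0, -0.0]
contact_force: [0.2, -2.8, 0.6]
gripper_width: 5.5
grasp_force: 60.5
```

Request:
arm_command(
  rows=[
    {"grip": 0.15, "linear": [0, 0, 0], "rot": [0, 0, 0]},
    {"grip": 0.3, "linear": [0, 0, 0], "rot": [0, 0, 0]},
    {"grip": 0.3, "linear": [0, 0, 0], "rot": [0, 0, 0]},
    {"grip": 0.3, "linear": [0, 0, 0], "rot": [0, 0, 0]},
    {"grip": 0.3, "linear": [0, 0, -20], "rot": [0, 0, 0]},
    {"grip": 0.3, "linear": [0, 0, -50], "rot": [0, 0, 0]},
    {"grip": 0.3, "linear": [0, 0, -100], "rot": [0, 0, 0]},
    {"grip": 0.3, "linear": [0, 0, -150], "rot": [0, 0, 0]},
    {"grip": 0.3, "linear": [0, 0, -150], "rot": [0, 0, 0]},
  ],
)

```text
clock: 21.95
position: [454.1, -104.6, 223.0]
ee_rot: [-0.086, 0.996, 0.0, 0.005]
contact_force: [0.0, 0.9, -1.3]
gripper_width: 25.9
grasp_force: 0.0
```

```bash
cat > chk.py <<'E'
from items import *
import sys
np.set_printoptions(precision=3,suppress=True)
st()
a=cam('wrist')['frame'];b=cam('side')['frame']
for n,i in(('t',cam('top')),):
  for q in('tweezers_long','tweezers_curved','white_ear_bar','black_ear_bar','nose_cone'):
    print(q,[(round(r['score'],2),at(i,r['pixel'],3)[:2]) for r in models.tip_of(i,q)[:2]])
v=np.hstack([a,b]); cv2.imwrite(f'pics/{sys.argv[1]}.png',cv2.cvtColor(cv2.resize(v,(800,300),interpolation=cv2.INTER_AREA),cv2.COLOR_RGB2BGR))
goal(415.5,-351.9,210,-2.05)
E
python3 chk.py c1
```

```text
{'clock': 21.95, 'joints': [0.124, 0.091, -0.34, 0.0, -1.131, -1.522], 'position': [454.146, -104.568, 223.03], 'ee_rot': [-0.086, 0.996, 0.0, 0.005], 'contact_force': [0.046, 0.863, -1.262], 'gripper_width': 25.942, 'grasp_force': 0.0}
tweezers_long [(0.56, array([ 489.629, -194.908])), (0.48, array([ 522.798, -329.618]))]
tweezers_curved [(0.66, array([ 527.223, -438.615])), (0.66, array([ 339.648, -291.996]))]
white_ear_bar []
black_ear_bar [(0.53, array([ 412.972, -355.732])), (0.35, array([ 492.486, -196.685]))]
nose_cone [(0.44, array([ 581.238, -358.772]))]
lin [  77.3 -237.1    7.9] rot [ 0.001 -0.002 -0.92 ]
```

View pics/c1.png

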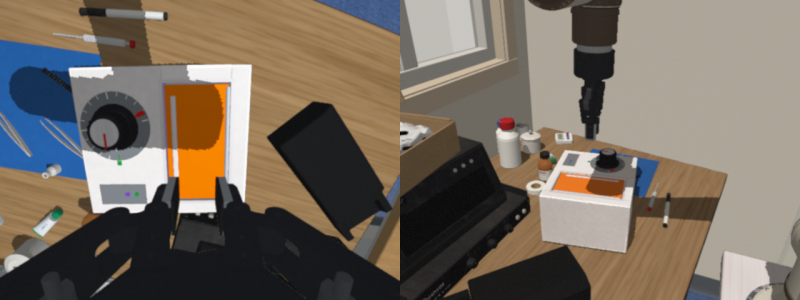

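Both views show the flap shut and the bar gone. Next is the black ear bar.

Request:
arm_command(
  rows=[
    {"grip": 0.35, "linear": [13, -40, 8], "rot": [0, 0, -0.15]},
    {"grip": 0.35, "linear": [26, -80, 8], "rot": [0, 0, -0.31]},
    {"grip": 0.35, "linear": [39, -120, 8], "rot": [0, 0, -0.47]},
    {"grip": 0.35, "linear": [52, -160, 8], "rot": [0, 0, -0.63]},
    {"grip": 0.35, "linear": [65, -200, 8], "rot": [0, 0, -0.79]},
    {"grip": 0.35, "linear": [77, -237, 8], "rot": [0, 0, -0.92]},
    {"grip": 0.35, "linear": [77, -237, 60], "rot": [0, 0, -0.92]},
    {"grip": 0.35, "linear": [77, -237, 120], "rot": [0, 0, -0.92]},
    {"grip": 0.35, "linear": [77, -237, 150], "rot": [0, 0, -0.92]},
    {"grip": 0.35, "linear": [77, -237, 150], "rot": [0, 0, -0.92]},
  ],
)

```text
clock: 23.6
position: [414.3, -350.9, 66.0]
ee_rot: [-0.519, 0.855, 0.003, -0.002]
contact_force: [-0.2, -0.1, 1.3]
gripper_width: 29.8
grasp_force: 0.0
```

```bash
cat > seg.py <<'E'
# mask non-blue things on the mat near a world point; print centre/axis
from items import *
import sys
np.set_printoptions(precision=3,suppress=True)
x,y=map(float,sys.argv[1:3]); rad=float(sys.argv[3]) if len(sys.argv)>3 else 75
p=cam('wrist'); f=p['frame'].astype(int)
c=proj(p,np.array([x,y,7.])); print('px',c)
blue=(f[...,2]>f[...,0]+35)&(f[...,2]>f[...,1]+15)
vv,uu=np.nonzero(~blue); k=p['fx']/ (p['T'][2,3]-7)*rad
s=np.hypot(uu-c[0],vv-c[1])<k; m=np.zeros(blue.shape,np.uint8); m[vv[s],uu[s]]=1
n,l,ss,cc=cv2.connectedComponentsWithStats(m)
for i in range(1,n):
    if ss[i,4]<60: continue
    b,a=np.nonzero(l==i); P=np.array([at(p,q,9)[:2] for q in zip(a[::3],b[::3])])
    (rc,wh,an)=cv2.minAreaRect(P.astype(np.float32)); bx=cv2.boxPoints((rc,wh,an)); e=max(bx[1]-bx[0],bx[2]-bx[1],key=np.linalg.norm)
    h=np.arctan2(e[1],e[0]); h=h if h<-1 else h-np.pi
    print(ss[i,:4],'centre',np.array(rc),'size',np.array(wh),'heading',h)
st()
E
python3 seg.py 416 -352 50; python3 -c "
from h import *
goal(416,-352,-22.5,-2.05)"
```

```text
px [309.822 246.219]
[307 201  11  95] centre [ 415.486 -349.937] size [66.404  6.647] heading -2.0576055
[252 283  30  35] centre [ 456.641 -328.786] size [19.675 25.878] heading -1.3226818
[350 283  20  29] centre [ 402.048 -302.719] size [21.68  13.493] heading -2.0220861
{'clock': 23.65, 'joints': [-0.404, 0.392, -0.368, 0.001, -0.814, -0.075], 'position': [416.04, -351.826, 68.185], 'ee_rot': [-0.519, 0.855, 0.001, -0.001], 'contact_force': [0.536, -0.131, 0.613], 'gripper_width': 29.958, 'grasp_force': 0.0}
lin [ 0.1 -0.3 90.7] rot [ 0.002 -0.001  0.001]
```

Segmentation agrees: centre (415.5,-350), heading -2.06. Descend and grip.

Request:
arm_command(
  rows=[
    {"grip": 0.35, "linear": [-1, 1, 40], "rot": [0, 0, 0]},
    {"grip": 0.35, "linear": [-1, 1, 70], "rot": [0, 0, 0]},
    {"grip": 0.35, "linear": [-1, 1, 85], "rot": [0, 0, 0]},
    {"grip": 0.35, "linear": [-1, 1, 90], "rot": [0, 0, 0]},
    {"grip": 0.35, "linear": [-1, 1, 91], "rot": [0, 0, 0]},
    {"grip": 0, "linear": [-1, 1, 91], "rot": [0, 0, 0]},
    {"grip": 0, "linear": [-1, 1, 91], "rot": [0, 0, 0]},
    {"grip": 0, "linear": [-1, 1, 91], "rot": [0, 0, 0]},
    {"grip": 0, "linear": [-1, 1, 91], "rot": [0, 0, 0]},
  ],
)

```text
clock: 24.78
position: [416.7, -350.9, -21.0]
ee_rot: [-0.519, 0.855, -0.001, 0.0]
contact_force: [0.5, 1.0, 5.8]
gripper_width: 5.5
grasp_force: 60.1
```

```bash
python3 -c "
from h import *
st();goal(451,-105,200,-2.97)"
```

```text
{'clock': 24.775, 'joints': [-0.402, 0.521, -0.448, 0.001, -0.6, -0.077], 'position': [416.74, -350.866, -20.981], 'ee_rot': [-0.519, 0.855, -0.001, 0.0], 'contact_force': [0.529, 0.976, 5.837], 'gripper_width': 5.458, 'grasp_force': 60.062}
lin [-234.    82.3 -221.2] rot [-0.002  0.001  0.921]
```

Request:
arm_command(
  rows=[
    {"grip": 0, "linear": [0, 0, -50], "rot": [0, 0, 0]},
    {"grip": 0, "linear": [0, 0, -110], "rot": [0, 0, 0]},
    {"grip": 0, "linear": [0, 0, -170], "rot": [0, 0, 0]},
    {"grip": 0, "linear": [-10, 3, -220], "rot": [0, 0, 0.05]},
    {"grip": 0, "linear": [-55, 20, -220], "rot": [0, 0, 0.2]},
    {"grip": 0, "linear": [-100, 36, -220], "rot": [0, 0, 0.36]},
    {"grip": 0, "linear": [-145, 52, -220], "rot": [0, 0, 0.52]},
    {"grip": 0, "linear": [-190, 67, -220], "rot": [0, 0, 0.68]},
    {"grip": 0, "linear": [-234, 82, -220], "rot": [0, 0, 0.84]},
    {"grip": 0, "linear": [-234, 82, -220], "rot": [0, 0, 0.92]},
  ],
)

```text
clock: 26.02
position: [451.1, -102.5, 197.9]
ee_rot: [-0.086, 0.996, 0.0, 0.0]
contact_force: [-0.0, -1.6, -0.7]
gripper_width: 5.0
grasp_force: 59.3
```

Request:
arm_command(
  rows=[
    {"grip": 0, "linear": [0, 0, 0], "rot": [0, 0, 0]},
    {"grip": 0, "linear": [0, 0, 0], "rot": [0, 0, 0]},
  ],
)

```text
clock: 26.28
position: [450.8, -105.3, 197.8]
ee_rot: [-0.086, 0.996, 0.0, -0.0]
contact_force: [-0.1, 0.2, 0.5]
gripper_width: 5.2
grasp_force: 59.3
```

```bash
python3 -c "
from h import *
st();goal(451,-105,68,-2.97);p=cam('wrist')
print(models.spot_in(p,'black_ear_bar')[:1])"
```

```text
{'clock': 26.275, 'joints': [0.123, 0.112, -0.382, -0.0, -1.077, -1.521], 'position': [450.764, -105.316, 197.785], 'ee_rot': [-0.086, 0.996, 0.0, -0.0], 'contact_force': [-0.061, 0.232, 0.466], 'gripper_width': 5.198, 'grasp_force': 59.32}
lin [ -0.3   0.3 129.8] rot [ 0.    -0.     0.001]
[{'rect': [306.5, 229.7, 327.7, 371.6], 'score': 0.77}]
```

Request:
arm_command(
  rows=[
    {"grip": 0, "linear": [0, 0, 45], "rot": [0, 0, 0]},
    {"grip": 0, "linear": [0, 0, 82], "rot": [0, 0, 0]},
    {"grip": 0, "linear": [0, 0, 97], "rot": [0, 0, 0]},
    {"grip": 0, "linear": [0, 0, 109], "rot": [0, 0, 0]},
    {"grip": 0, "linear": [0, 0, 121], "rot": [0, 0, 0]},
    {"grip": 0, "linear": [0, 0, 130], "rot": [0, 0, 0]},
    {"grip": 0, "linear": [0, 0, 130], "rot": [0, 0, 0]},
  ],
)

```text
clock: 27.25
position: [450.9, -105.2, 67.5]
ee_rot: [-0.086, 0.996, -0.0, -0.0]
contact_force: [-0.3, -2.4, -0.1]
gripper_width: 5.3
grasp_force: 60.9
```

Request:
arm_command(
  rows=[
    {"grip": 0.15, "linear": [0, 0, 0], "rot": [0, 0, 0]},
    {"grip": 0.3, "linear": [0, 0, 0], "rot": [0, 0, 0]},
    {"grip": 0.3, "linear": [0, 0, 0], "rot": [0, 0, 0]},
    {"grip": 0.3, "linear": [0, 0, 0], "rot": [0, 0, 0]},
    {"grip": 0.3, "linear": [0, 0, -20], "rot": [0, 0, 0]},
    {"grip": 0.3, "linear": [0, 0, -50], "rot": [0, 0, 0]},
    {"grip": 0.3, "linear": [0, 0, -100], "rot": [0, 0, 0]},
    {"grip": 0.3, "linear": [0, 0, -150], "rot": [0, 0, 0]},
    {"grip": 0.3, "linear": [0, 0, -150], "rot": [0, 0, 0]},
  ],
)

```text
clock: 28.38
position: [453.5, -104.4, 222.0]
ee_rot: [-0.086, 0.996, 0.0, 0.005]
contact_force: [-1.0, 0.1, -0.8]
gripper_width: 25.8
grasp_force: 0.0
```

```bash
cat > after.py <<'E'
from items import *
np.set_printoptions(precision=3,suppress=True)
st(); p=cam('wrist'); f=p['frame'].astype(int); m=(f[...,0]>1.6*f[...,1])&(f[...,0]>90)&(f[...,2]<60)
print('orange px',m[100:400,230:400].sum(),[ (q,round(r['score'],2),np.round(r['rect'])) for q in('white_ear_bar','black_ear_bar') for r in models.spot_in(p,q)[:1]])
t=cam('top')
for q in('tweezers_long','tweezers_curved','nose_cone','black_ear_bar'):
    print(q,[(round(r['score'],2),at(t,r['pixel'],3)[:2]) for r in models.tip_of(t,q)[:2]])
goal(522.5,-336,210,-2.18)
E
python3 after.py
```

```text
{'clock': 28.375, 'joints': [0.124, 0.091, -0.343, 0.0, -1.128, -1.523], 'position': [453.466, -104.447, 222.047], 'ee_rot': [-0.086, 0.996, 0.0, 0.005], 'contact_force': [-1.038, 0.069, -0.783], 'gripper_width': 25.817, 'grasp_force': 0.0}
orange px 14446 [('white_ear_bar', 0.72, array([141., 165., 224., 243.])), ('black_ear_bar', 0.6, array([  0., 177.,  52., 252.]))]
tweezers_long [(0.78, array([ 522.453, -329.604])), (0.31, array([ 438.225, -177.472]))]
tweezers_curved [(0.67, array([ 461.749, -204.2  ])), (0.58, array([ 525.192, -436.404]))]
nose_cone [(0.62, array([ 578.859, -355.534]))]
black_ear_bar []
lin [ -31.4 -239.9    6.7] rot [ 0.001 -0.002 -0.79 ]
```

Request:
arm_command(
  rows=[
    {"grip": 0.45, "linear": [-5, -40, 7], "rot": [0, 0, -0.13]},
    {"grip": 0.45, "linear": [-10, -80, 7], "rot": [0, 0, -0.27]},
    {"grip": 0.45, "linear": [-16, -120, 7], "rot": [0, 0, -0.4]},
    {"grip": 0.45, "linear": [-21, -160, 7], "rot": [0, 0, -0.53]},
    {"grip": 0.45, "linear": [-26, -200, 7], "rot": [0, 0, -0.66]},
    {"grip": 0.45, "linear": [-31, -240, 7], "rot": [0, 0, -0.79]},
    {"grip": 0.45, "linear": [-31, -240, 60], "rot": [0, 0, -0.79]},
    {"grip": 0.45, "linear": [-31, -240, 120], "rot": [0, 0, -0.79]},
    {"grip": 0.45, "linear": [-31, -240, 140], "rot": [0, 0, -0.79]},
    {"grip": 0.45, "linear": [-31, -240, 140], "rot": [0, 0, -0.79]},
  ],
)

```text
clock: 30.02
position: [521.0, -335.7, 75.1]
ee_rot: [-0.462, 0.887, 0.002, -0.002]
contact_force: [0.3, -0.2, 0.3]
gripper_width: 38.6
grasp_force: 0.0
```

```bash
python3 seg.py 522 -336 70; python3 -c "
from h import *
goal(522.5,-336,-21.5,-2.18); p=cam('wrist'); save(p,'w5')
print([(r['pixel'],at(p,r['pixel'],3)) for r in models.tip_of(p,'tweezers_long')],models.spot_in(p,'tweezers_long')[:1])"
```

```text
px [311.574 243.412]
[302 162   4  75] centre [ 508.603 -364.975] size [50.781  1.778] heading -2.204005
[321 162   4  56] centre [ 493.363 -363.053] size [36.504  1.608] heading -2.1387174
[283 225 131 122] centre [ 522.496 -288.035] size [97.222 79.444] heading -2.3827362
[211 248  61  89] centre [ 582.298 -332.886] size [34.188 73.653] heading -1.4849336
{'clock': 30.075, 'joints': [-0.312, 0.492, -0.165, 0.0, -0.916, -0.297], 'position': [522.406, -336.275, 77.154], 'ee_rot': [-0.463, 0.887, 0.001, -0.001], 'contact_force': [0.398, 1.234, 1.065], 'gripper_width': 38.093, 'grasp_force': 0.0}
lin [-0.4 -0.1 98.7] rot [ 0.002 -0.001  0.   ]
[([314.4, 241.8], array([ 522.37126197, -335.05014147,    3.        ]))] [{'rect': [303.2, 180.3, 330.7, 321.1], 'score': 0.69}]
```

Request:
arm_command(
  rows=[
    {"grip": 0.45, "linear": [0, 0, 40], "rot": [0, 0, 0]},
    {"grip": 0.45, "linear": [0, 0, 75], "rot": [0, 0, 0]},
    {"grip": 0.45, "linear": [0, 0, 93], "rot": [0, 0, 0]},
    {"grip": 0.45, "linear": [0, 0, 98], "rot": [0, 0, 0]},
    {"grip": 0.45, "linear": [0, 0, 98], "rot": [0, 0, 0]},
    {"grip": 0, "linear": [0, 0, 98], "rot": [0, 0, 0]},
    {"grip": 0, "linear": [0, 0, 98], "rot": [0, 0, 0]},
    {"grip": 0, "linear": [0, 0, 98], "rot": [0, 0, 0]},
    {"grip": 0, "linear": [0, 0, 98], "rot": [0, 0, 0]},
  ],
)

```text
clock: 31.35
position: [523.4, -336.6, -18.6]
ee_rot: [-0.463, 0.886, -0.001, 0.001]
contact_force: [-1.4, 0.3, 6.0]
gripper_width: 11.5
grasp_force: 58.7
```

```bash
python3 -c "
from h import *
st();goal(451,-105,200,-2.97)"
```

```text
{'clock': 31.35, 'joints': [-0.311, 0.61, -0.244, 0.001, -0.714, -0.297], 'position': [523.449, -336.55, -18.627], 'ee_rot': [-0.463, 0.886, -0.001, 0.001], 'contact_force': [-1.386, 0.34, 6.021], 'gripper_width': 11.542, 'grasp_force': 58.733}
lin [-148.6  191.3 -219. ] rot [-0.002  0.001  0.791]
```

Request:
arm_command(
  rows=[
    {"grip": 0, "linear": [0, 0, -40], "rot": [0, 0, 0]},
    {"grip": 0, "linear": [0, 0, -95], "rot": [0, 0, 0]},
    {"grip": 0, "linear": [0, 0, -150], "rot": [0, 0, 0]},
    {"grip": 0, "linear": [0, 0, -205], "rot": [0, 0, 0]},
    {"grip": 0, "linear": [-25, 33, -221], "rot": [0, 0, 0.14]},
    {"grip": 0, "linear": [-55, 70, -221], "rot": [0, 0, 0.29]},
    {"grip": 0, "linear": [-85, 108, -221], "rot": [0, 0, 0.44]},
    {"grip": 0, "linear": [-115, 146, -221], "rot": [0, 0, 0.6]},
    {"grip": 0, "linear": [-149, 191, -221], "rot": [0, 0, 0.75]},
    {"grip": 0, "linear": [-149, 191, -221], "rot": [0, 0, 0.79]},
  ],
)

```text
clock: 32.6
position: [449.9, -102.0, 201.2]
ee_rot: [-0.087, 0.996, 0.0, 0.0]
contact_force: [-0.0, -0.6, 0.4]
gripper_width: 11.5
grasp_force: 58.7
```

Request:
arm_command(
  rows=[
    {"grip": 0, "linear": [0, 0, 0], "rot": [0, 0, 0]},
    {"grip": 0, "linear": [0, 0, 0], "rot": [0, 0, 0]},
  ],
)

```text
clock: 32.85
position: [451.2, -105.0, 200.8]
ee_rot: [-0.086, 0.996, 0.0, -0.0]
contact_force: [-0.0, -0.1, -0.7]
gripper_width: 11.1
grasp_force: 58.7
```

```bash
python3 -c "
from h import *
st();goal(451,-105,68,-2.97);p=cam('wrist');save(p,'w6')
print(models.spot_in(p,'tweezers_long')[:2])
for x in(60,-60): print(proj(p,np.array(arm.read_state()['position'])+R.from_quat(arm.read_state()['ee_rot']).apply([x,0,-30])))"
```

```text
{'clock': 32.85, 'joints': [0.123, 0.11, -0.377, -0.0, -1.084, -1.523], 'position': [451.157, -105.024, 200.782], 'ee_rot': [-0.086, 0.996, 0.0, -0.0], 'contact_force': [-0.024, -0.106, -0.668], 'gripper_width': 11.121, 'grasp_force': 58.652}
lin [1.000e-01 0.000e+00 1.328e+02] rot [ 0. -0.  0.]
[{'rect': [293.9, 164.5, 333.1, 401.9], 'score': 0.6}]
[314.30770665 169.93444594]
[314.55532253 418.29746908]
```

Request:
arm_command(
  rows=[
    {"grip": 0, "linear": [0, 0, 45], "rot": [0, 0, 0]},
    {"grip": 0, "linear": [0, 0, 85], "rot": [0, 0, 0]},
    {"grip": 0, "linear": [0, 0, 98], "rot": [0, 0, 0]},
    {"grip": 0, "linear": [0, 0, 110], "rot": [0, 0, 0]},
    {"grip": 0, "linear": [0, 0, 122], "rot": [0, 0, 0]},
    {"grip": 0, "linear": [0, 0, 133], "rot": [0, 0, 0]},
    {"grip": 0, "linear": [0, 0, 133], "rot": [0, 0, 0]},
  ],
)

```text
clock: 33.83
position: [451.2, -104.9, 67.5]
ee_rot: [-0.086, 0.996, -0.0, -0.0]
contact_force: [-1.0, -2.2, 0.3]
gripper_width: 11.5
grasp_force: 60.6
```

Request:
arm_command(
  rows=[
    {"grip": 0.2, "linear": [0, 0, 0], "rot": [0, 0, 0]},
    {"grip": 0.35, "linear": [0, 0, 0], "rot": [0, 0, 0]},
    {"grip": 0.35, "linear": [0, 0, 0], "rot": [0, 0, 0]},
    {"grip": 0.35, "linear": [0, 0, 0], "rot": [0, 0, 0]},
    {"grip": 0.35, "linear": [0, 0, -20], "rot": [0, 0, 0]},
    {"grip": 0.35, "linear": [0, 0, -50], "rot": [0, 0, 0]},
    {"grip": 0.35, "linear": [0, 0, -100], "rot": [0, 0, 0]},
    {"grip": 0.35, "linear": [0, 0, -150], "rot": [0, 0, 0]},
    {"grip": 0.35, "linear": [0, 0, -150], "rot": [0, 0, 0]},
  ],
)

```text
clock: 34.95
position: [453.6, -104.1, 222.1]
ee_rot: [-0.086, 0.996, 0.0, 0.005]
contact_force: [-0.7, -0.6, -0.1]
gripper_width: 29.8
grasp_force: 0.0
```

```bash
python3 after.py; python3 -c "
from h import *
goal(523.5,-442.8,200,-2.37)"
```

```text
{'clock': 34.95, 'joints': [0.125, 0.091, -0.343, 0.0, -1.128, -1.523], 'position': [453.632, -104.091, 222.066], 'ee_rot': [-0.086, 0.996, 0.0, 0.005], 'contact_force': [-0.683, -0.632, -0.131], 'gripper_width': 29.768, 'grasp_force': 0.0}
orange px 14665 []
tweezers_long [(0.51, array([ 653.662, -258.645]))]
tweezers_curved [(0.66, array([ 533.607, -441.063]))]
nose_cone [(0.58, array([ 580.407, -356.821])), (0.31, array([ 488.979, -193.7  ]))]
black_ear_bar [(0.37, array([ 457.023, -135.462]))]
lin [ -31.3 -240.2    6.7] rot [ 0.001 -0.002 -0.79 ]
lin [ -14.  -345.6   16.7] rot [ 0.001 -0.002 -0.6  ]
```

Request:
arm_command(
  rows=[
    {"grip": 0.45, "linear": [-2, -45, 10], "rot": [0, 0, -0.08]},
    {"grip": 0.45, "linear": [-4, -90, 17], "rot": [0, 0, -0.16]},
    {"grip": 0.45, "linear": [-6, -135, 17], "rot": [0, 0, -0.24]},
    {"grip": 0.45, "linear": [-8, -180, 17], "rot": [0, 0, -0.32]},
    {"grip": 0.45, "linear": [-10, -225, 17], "rot": [0, 0, -0.4]},
    {"grip": 0.45, "linear": [-12, -270, 17], "rot": [0, 0, -0.48]},
    {"grip": 0.45, "linear": [-14, -315, 50], "rot": [0, 0, -0.56]},
    {"grip": 0.45, "linear": [-14, -345, 90], "rot": [0, 0, -0.6]},
    {"grip": 0.45, "linear": [-14, -345, 100], "rot": [0, 0, -0.6]},
    {"grip": 0.45, "linear": [-14, -345, 100], "rot": [0, 0, -0.6]},
  ],
)

```text
clock: 36.6
position: [523.3, -441.8, 116.6]
ee_rot: [-0.376, 0.927, 0.001, -0.001]
contact_force: [-0.2, -0.5, 0.2]
gripper_width: 38.3
grasp_force: 0.0
```

```bash
python3 seg.py 525 -442 80; python3 -c "
from h import *
p=cam('wrist'); save(p,'w7')
print([(r['pixel'],at(p,r['pixel'],3)) for r in models.tip_of(p,'tweezers_curved')],models.spot_in(p,'tweezers_curved')[:1])"
```

```text
px [311.944 229.958]
[212 130  99 109] centre [ 527.972 -508.978] size [117.257  24.29 ] heading -3.129433
[310 199  17  91] centre [ 530.66  -429.192] size [78.18  12.111] heading -2.3743477
[215 253  92  77] centre [ 599.872 -435.2  ] size [103.614  27.56 ] heading -1.6658975
[360 285  27  33] centre [ 537.076 -365.627] size [24.084 28.579] heading -3.1711526
[324 322  17   8] centre [ 575.373 -368.986] size [ 5.441 14.728] heading -3.7586517
{'clock': 36.65, 'joints': [-0.465, 0.55, 0.056, 0.001, -1.077, -0.334], 'position': [524.216, -441.923, 118.374], 'ee_rot': [-0.377, 0.926, -0.0, -0.0], 'contact_force': [0.027, 0.602, 1.244], 'gripper_width': 38.24, 'grasp_force': 0.0}
[([315.0, 221.2], array([ 520.06990265, -444.71971017,    3.        ]))] [{'rect': [316.2, 218.5, 327.6, 290.0], 'score': 0.84}]
```

Request:
arm_command(
  rows=[
    {"grip": 0.5, "linear": [1.5, 1.5, 50], "rot": [0, 0, 0]},
    {"grip": 0.5, "linear": [1.5, 1.5, 95], "rot": [0, 0, 0]},
    {"grip": 0.5, "linear": [1.5, 1.5, 125], "rot": [0, 0, 0]},
    {"grip": 0.5, "linear": [1.5, 1.5, 136], "rot": [0, 0, 0]},
    {"grip": 0.5, "linear": [1.5, 1.5, 138], "rot": [0, 0, 0]},
    {"grip": 0, "linear": [1.5, 1.5, 138], "rot": [0, 0, 0]},
    {"grip": 0, "linear": [1.5, 1.5, 138], "rot": [0, 0, 0]},
    {"grip": 0, "linear": [1.5, 1.5, 138], "rot": [0, 0, 0]},
    {"grip": 0, "linear": [1.5, 1.5, 138], "rot": [0, 0, 0]},
  ],
)

```text
clock: 37.92
position: [522.8, -442.8, -18.1]
ee_rot: [-0.377, 0.926, -0.001, 0.001]
contact_force: [-0.4, 0.5, 6.8]
gripper_width: 9.1
grasp_force: 58.7
```

```bash
python3 -c "
from h import *
st();goal(451,-105,200,-2.97)"
```

```text
{'clock': 37.925, 'joints': [-0.467, 0.69, -0.07, 0.001, -0.808, -0.332], 'position': [522.839, -442.778, -18.135], 'ee_rot': [-0.377, 0.926, -0.001, 0.001], 'contact_force': [-0.444, 0.48, 6.828], 'gripper_width': 9.087, 'grasp_force': 58.731}
lin [-184.4  291.4 -218.9] rot [-0.003  0.001  0.601]
```

Request:
arm_command(
  rows=[
    {"grip": 0, "linear": [0, 0, -40], "rot": [0, 0, 0]},
    {"grip": 0, "linear": [0, 0, -95], "rot": [0, 0, 0]},
    {"grip": 0, "linear": [0, 0, -150], "rot": [0, 0, 0]},
    {"grip": 0, "linear": [0, 0, -205], "rot": [0, 0, 0]},
    {"grip": 0, "linear": [-22, 35, -221], "rot": [0, 0, 0.07]},
    {"grip": 0, "linear": [-48, 77, -221], "rot": [0, 0, 0.16]},
    {"grip": 0, "linear": [-74, 118, -221], "rot": [0, 0, 0.25]},
    {"grip": 0, "linear": [-100, 160, -221], "rot": [0, 0, 0.34]},
    {"grip": 0, "linear": [-126, 201, -221], "rot": [0, 0, 0.43]},
    {"grip": 0, "linear": [-152, 243, -221], "rot": [0, 0, 0.52]},
  ],
)

```text
clock: 39.17
position: [460.7, -160.6, 201.0]
ee_rot: [-0.124, 0.992, 0.0, 0.0]
contact_force: [0.9, 0.9, 0.9]
gripper_width: 8.9
grasp_force: 58.3
```

Request:
arm_command(
  rows=[
    {"grip": 0, "linear": [0, 0, 0], "rot": [0, 0, 0]},
  ],
)

```text
clock: 39.3
position: [460.5, -159.7, 201.5]
ee_rot: [-0.127, 0.992, 0.0, 0.001]
contact_force: [0.2, -1.6, 0.3]
gripper_width: 8.9
grasp_force: 58.3
```

```bash
python3 -c "
from h import *
st();goal(451,-105,200,-2.97)
p=cam('wrist');save(p,'w8');print(models.spot_in(p,'tweezers_curved')[:2])"
```

```text
{'clock': 39.3, 'joints': [-0.0, 0.152, -0.324, -0.001, -1.094, -1.315], 'position': [460.498, -159.719, 201.485], 'ee_rot': [-0.127, 0.992, 0.0, 0.001], 'contact_force': [0.22, -1.551, 0.342], 'gripper_width': 8.873, 'grasp_force': 58.327}
lin [-4.6 55.3  1.5] rot [0.    0.001 0.084]
[{'rect': [292.5, 172.4, 333.0, 405.9], 'score': 0.7}, {'rect': [336.7, 191.0, 345.5, 233.0], 'score': 0.41}]
```

Request:
arm_command(
  rows=[
    {"grip": 0, "linear": [-5, 30, 0], "rot": [0, 0, 0.05]},
    {"grip": 0, "linear": [-5, 55, 0], "rot": [0, 0, 0.084]},
    {"grip": 0, "linear": [-5, 55, 0], "rot": [0, 0, 0.084]},
    {"grip": 0, "linear": [-5, 55, 45], "rot": [0, 0, 0.084]},
    {"grip": 0, "linear": [-5, 55, 85], "rot": [0, 0, 0.084]},
    {"grip": 0, "linear": [-5, 55, 98], "rot": [0, 0, 0.084]},
    {"grip": 0, "linear": [-5, 55, 110], "rot": [0, 0, 0.084]},
    {"grip": 0, "linear": [-5, 55, 122], "rot": [0, 0, 0.084]},
    {"grip": 0, "linear": [-5, 55, 133], "rot": [0, 0, 0.084]},
    {"grip": 0, "linear": [-5, 55, 133], "rot": [0, 0, 0.084]},
  ],
)

```text
clock: 40.65
position: [452.4, -107.7, 67.5]
ee_rot: [-0.084, 0.996, -0.0, -0.0]
contact_force: [1.0, -1.7, 0.4]
gripper_width: 9.1
grasp_force: 59.9
```

Request:
arm_command(
  rows=[
    {"grip": 0.2, "linear": [0, 0, 0], "rot": [0, 0, 0]},
    {"grip": 0.35, "linear": [0, 0, 0], "rot": [0, 0, 0]},
    {"grip": 0.35, "linear": [0, 0, 0], "rot": [0, 0, 0]},
    {"grip": 0.35, "linear": [0, 0, 0], "rot": [0, 0, 0]},
    {"grip": 0.35, "linear": [0, 0, -20], "rot": [0, 0, 0]},
    {"grip": 0.35, "linear": [0, 0, -50], "rot": [0, 0, 0]},
    {"grip": 0.35, "linear": [0, 0, -100], "rot": [0, 0, 0]},
    {"grip": 0.35, "linear": [0, 0, -150], "rot": [0, 0, 0]},
    {"grip": 0.35, "linear": [0, 0, -150], "rot": [0, 0, 0]},
  ],
)

```text
clock: 41.78
position: [454.8, -107.0, 222.0]
ee_rot: [-0.084, 0.996, 0.0, 0.005]
contact_force: [0.8, -0.7, -0.9]
gripper_width: 29.8
grasp_force: 0.0
```

```bash
python3 after.py; python3 -c "
from h import *
goal(578.5,-361,200,-2.37)"
```

```text
{'clock': 41.775, 'joints': [0.118, 0.094, -0.339, 0.0, -1.128, -1.52], 'position': [454.829, -107.023, 222.036], 'ee_rot': [-0.084, 0.996, 0.0, 0.005], 'contact_force': [0.753, -0.656, -0.925], 'gripper_width': 29.757, 'grasp_force': 0.0}
orange px 14654 []
tweezers_long []
tweezers_curved [(0.47, array([ 456.114, -137.654]))]
nose_cone [(0.56, array([ 582.532, -356.049])), (0.28, array([ 470.092, -130.622]))]
black_ear_bar []
lin [ -31.5 -237.1    6.7] rot [ 0.001 -0.002 -0.794]
lin [ -82.6 -271.1   16.5] rot [ 0.001 -0.002 -0.604]
```

Request:
arm_command(
  rows=[
    {"grip": 0.6, "linear": [-10, -38, 17], "rot": [0, 0, -0.09]},
    {"grip": 0.6, "linear": [-22, -76, 17], "rot": [0, 0, -0.18]},
    {"grip": 0.6, "linear": [-34, -114, 17], "rot": [0, 0, -0.27]},
    {"grip": 0.6, "linear": [-46, -152, 17], "rot": [0, 0, -0.36]},
    {"grip": 0.6, "linear": [-58, -190, 17], "rot": [0, 0, -0.45]},
    {"grip": 0.6, "linear": [-70, -230, 17], "rot": [0, 0, -0.54]},
    {"grip": 0.6, "linear": [-83, -271, 30], "rot": [0, 0, -0.6]},
    {"grip": 0.6, "linear": [-83, -271, 75], "rot": [0, 0, -0.6]},
    {"grip": 0.6, "linear": [-83, -271, 100], "rot": [0, 0, -0.6]},
    {"grip": 0.6, "linear": [-83, -271, 100], "rot": [0, 0, -0.6]},
  ],
)

```text
clock: 43.42
position: [577.7, -360.3, 114.2]
ee_rot: [-0.374, 0.927, 0.003, -0.003]
contact_force: [0.4, -0.0, 0.0]
gripper_width: 51.7
grasp_force: 0.0
```

```bash
python3 - <<'E'
from items import *
st(); p=cam('wrist'); save(p,'w9')
print([(r['score'],r['pixel'],at(p,r['pixel'],3)) for r in models.tip_of(p,'nose_cone')],models.spot_in(p,'nose_cone')[:1])
for X in([578.5,-361,3],[578.5,-361,37]): print(proj(p,np.array(X,float)))
c=proj(p,np.array([578.5,-361,20.])).astype(int); cv2.imwrite('pics/n.png',cv2.resize(cv2.cvtColor(p['frame'][c[1]-60:c[1]+60,c[0]-80:c[0]+80],cv2.COLOR_RGB2BGR),None,fx=4,fy=4)); print(c-[80,60])
goal(578.5,-361,-19.5,-2.37)
E
```

```text
{'clock': 43.425, 'joints': [-0.321, 0.549, 0.045, -0.001, -1.073, -0.482], 'position': [577.661, -360.277, 114.236], 'ee_rot': [-0.374, 0.927, 0.003, -0.003], 'contact_force': [0.395, -0.036, 0.039], 'gripper_width': 51.692, 'grasp_force': 0.0}
[(0.71, [312.5, 231.9], array([ 580.1, -358.5,    3. ]))] [{'rect': [300.0, 222.9, 322.0, 251.7], 'score': 0.59}]
[311.7 228.6]
[311.6 240. ]
[231 173]
lin [  1.3   1.9 138.9] rot [-0.  0. -0.]
```

View pics/n.png

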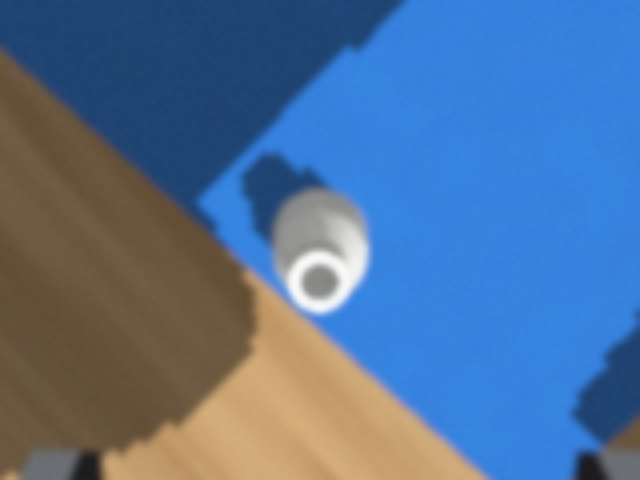

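The crop shows the cone upright, its foot centre at crop (320,235), i.e. (580,-359). Descend and grip its foot.

Request:
arm_command(
  rows=[
    {"grip": 0.6, "linear": [-2.5, -0.5, 50], "rot": [0, 0, 0]},
    {"grip": 0.6, "linear": [-2.5, -0.5, 95], "rot": [0, 0, 0]},
    {"grip": 0.6, "linear": [-2.5, -0.5, 122], "rot": [0, 0, 0]},
    {"grip": 0.6, "linear": [-2.5, -0.5, 131], "rot": [0, 0, 0]},
    {"grip": 0.6, "linear": [-2.5, -0.5, 131], "rot": [0, 0, 0]},
    {"grip": 0.1, "linear": [-2.5, -0.5, 131], "rot": [0, 0, 0]},
    {"grip": 0.1, "linear": [-2.5, -0.5, 131], "rot": [0, 0, 0]},
    {"grip": 0.1, "linear": [-2.5, -0.5, 131], "rot": [0, 0, 0]},
    {"grip": 0.1, "linear": [-2.5, -0.5, 131], "rot": [0, 0, 0]},
  ],
)

```text
clock: 44.7
position: [582.9, -360.1, -11.1]
ee_rot: [-0.375, 0.927, -0.001, 0.001]
contact_force: [-0.9, 0.9, 6.2]
gripper_width: 14.0
grasp_force: 58.7
```

```bash
python3 -c "
from h import *
st();goal(451,-105,200,-2.97)"
```

```text
{'clock': 44.7, 'joints': [-0.318, 0.681, -0.066, 0.001, -0.82, -0.485], 'position': [582.89, -360.084, -11.092], 'ee_rot': [-0.375, 0.927, -0.001, 0.001], 'contact_force': [-0.894, 0.917, 6.211], 'gripper_width': 13.986, 'grasp_force': 58.675}
lin [ -82.7  274.4 -211.9] rot [-0.003  0.002  0.597]
```

Request:
arm_command(
  rows=[
    {"grip": 0, "linear": [0, 0, -40], "rot": [0, 0, 0]},
    {"grip": 0, "linear": [0, 0, -95], "rot": [0, 0, 0]},
    {"grip": 0, "linear": [0, 0, -150], "rot": [0, 0, 0]},
    {"grip": 0, "linear": [0, 0, -200], "rot": [0, 0, 0]},
    {"grip": 0, "linear": [-12, 40, -214], "rot": [0, 0, 0.09]},
    {"grip": 0, "linear": [-26, 86, -214], "rot": [0, 0, 0.19]},
    {"grip": 0, "linear": [-40, 132, -214], "rot": [0, 0, 0.29]},
    {"grip": 0, "linear": [-54, 178, -214], "rot": [0, 0, 0.39]},
    {"grip": 0, "linear": [-68, 224, -214], "rot": [0, 0, 0.5]},
    {"grip": 0, "linear": [-83, 272, -214], "rot": [0, 0, 0.6]},
  ],
)

```text
clock: 45.95
position: [451.3, -104.9, 200.8]
ee_rot: [-0.082, 0.997, 0.0, 0.0]
contact_force: [0.4, 0.6, 1.1]
gripper_width: 14.1
grasp_force: 58.7
```

Request:
arm_command(
  rows=[
    {"grip": 0, "linear": [0, 0, 0], "rot": [0, 0, 0]},
    {"grip": 0, "linear": [0, 0, 0], "rot": [0, 0, 0]},
  ],
)

```text
clock: 46.2
position: [452.7, -106.1, 201.2]
ee_rot: [-0.084, 0.996, -0.0, 0.0]
contact_force: [0.6, -1.0, -0.3]
gripper_width: 14.1
grasp_force: 58.7
```

```bash
python3 -c "
from h import *
st();goal(451,-105,70,-2.97)
p=cam('wrist');save(p,'w10');print(models.spot_in(p,'nose_cone')[:2])"
```

```text
{'clock': 46.2, 'joints': [0.121, 0.112, -0.373, 0.0, -1.085, -1.523], 'position': [452.695, -106.111, 201.214], 'ee_rot': [-0.084, 0.996, -0.0, 0.0], 'contact_force': [0.638, -1.045, -0.318], 'gripper_width': 14.084, 'grasp_force': 58.709}
lin [  1.6   1.4 131.2] rot [-0.     0.001 -0.003]
[{'rect': [301.3, 271.3, 332.2, 341.4], 'score': 0.84}, {'rect': [122.4, 173.5, 219.6, 256.7], 'score': 0.52}]
```

Request:
arm_command(
  rows=[
    {"grip": 0, "linear": [0, 3, 45], "rot": [0, 0, 0]},
    {"grip": 0, "linear": [0, 3, 75], "rot": [0, 0, 0]},
    {"grip": 0, "linear": [0, 3, 90], "rot": [0, 0, 0]},
    {"grip": 0, "linear": [0, 3, 104], "rot": [0, 0, 0]},
    {"grip": 0, "linear": [0, 3, 118], "rot": [0, 0, 0]},
    {"grip": 0, "linear": [0, 3, 130], "rot": [0, 0, 0]},
    {"grip": 0, "linear": [0, 3, 130], "rot": [0, 0, 0]},
  ],
)

```text
clock: 47.18
position: [451.5, -103.7, 70.1]
ee_rot: [-0.084, 0.997, -0.0, -0.001]
contact_force: [-0.3, -2.7, 0.2]
gripper_width: 14.0
grasp_force: 58.8
```

Request:
arm_command(
  rows=[
    {"grip": 0.25, "linear": [0, 0, 0], "rot": [0, 0, 0]},
    {"grip": 0.4, "linear": [0, 0, 0], "rot": [0, 0, 0]},
    {"grip": 0.4, "linear": [0, 0, 0], "rot": [0, 0, 0]},
    {"grip": 0.4, "linear": [0, 0, 0], "rot": [0, 0, 0]},
    {"grip": 0.4, "linear": [0, 0, -20], "rot": [0, 0, 0]},
    {"grip": 0.4, "linear": [0, 0, -50], "rot": [0, 0, 0]},
    {"grip": 0.4, "linear": [0, 0, -100], "rot": [0, 0, 0]},
    {"grip": 0.4, "linear": [0, 0, -150], "rot": [0, 0, 0]},
    {"grip": 0.4, "linear": [0, 0, -150], "rot": [0, 0, 0]},
  ],
)

```text
clock: 48.3
position: [454.4, -102.4, 225.1]
ee_rot: [-0.084, 0.996, 0.0, 0.005]
contact_force: [0.1, 0.0, -1.3]
gripper_width: 34.2
grasp_force: 0.0
```

```bash
python3 after.py; python3 - <<'E'
from items import *
p=cam('wrist'); save(p,'w11')
# set mark / pointer / green blobs
f=p['frame'].astype(int); r,g,b=f[...,0],f[...,1],f[...,2]
print('cone',models.spot_in(p,'nose_cone')[:1])
D=np.array([449.,-207.6]); c=proj(p,np.append(D,131)).astype(int); print('dial px',c)
for n,m,z in(('red',(r>g+60)&(r>b+60)&(r>90),132),('green',(g>r+30)&(g>b+20),131)):
    mm=m.astype(np.uint8); k,l,ss,cc=cv2.connectedComponentsWithStats(mm)
    for i in range(1,k):
        X=at(p,cc[i],z)[:2]; d=X-D
        if ss[i,4]>5 and np.hypot(*d)<55: print(n,ss[i],cc[i],np.hypot(*d),np.degrees(np.arctan2(d[1],d[0])))
p0=cv2.cvtColor(cv2.imread('pics/w4.png'),cv2.COLOR_BGR2RGB)
E
```

```text
{'clock': 48.3, 'joints': [0.128, 0.089, -0.336, -0.0, -1.136, -1.531], 'position': [454.418, -102.382, 225.114], 'ee_rot': [-0.084, 0.996, 0.0, 0.005], 'contact_force': [0.087, 0.046, -1.305], 'gripper_width': 34.175, 'grasp_force': 0.0}
orange px 14681 [('black_ear_bar', 0.4, array([ 89.,  56., 215.,  76.]))]
tweezers_long []
tweezers_curved []
nose_cone []
black_ear_bar [(0.4, array([ 458.502, -137.364]))]
lin [ -31.2 -241.5    9.7] rot [ 0.001 -0.002 -0.794]
cone []
dial px [178 211]
red [212 183  16  11  99] [219.6 188. ] 36.903632518207694 127.9088850257542
red [162 221   5  23  53] [163.7 232.5] 21.017837474790486 -29.14340916245724
green [184 253   8  18  87] [187.  263.6] 42.07774758015505 12.209936084906136
```

```bash
python3 - <<'E'
from items import *
p=cam('wrist'); W=np.eye(4); W[:3,:3]=R.from_quat(np.array([.955,.296,.005,.003])/np.linalg.norm([.955,.296,.005,.003])).as_matrix(); W[:3,3]=[449.369,-208.163,245.338]
p['T']=W@np.array(p['T_tool_cam'])
f=lambda u,v,z:at(p,(224+u/4-.5,152+v/4-.5),z)[:2]
D=f(363,292,131);T=f(365,338,163);print(D,T)
for n,X in(('G',f(433,145,131)),('Go',f(455,95,132)),('M',f(228,308,132)),('Mo',f(168,310,132)),('P',f(416,180,133))):
    d=X-D; print(n,np.hypot(*d),np.degrees(np.arctan2(d[1],d[0])))
goal(448.5,-207.8,225,-2.97)
E
```

```text
[ 452.8 -206.6] [ 451.8 -207.4]
G 33.804797514416 9.443208025468671
Go 44.8004515876156 10.002652126157127
M 28.367197499635385 130.69615424885632
Mo 40.88499103815592 129.31267596895114
P 26.13059328532897 10.043374014268892
lin [  20.7 -102.6   -4.6] rot [ 0. -0. -0.]
```

Request:
arm_command(
  rows=[
    {"grip": 0.75, "linear": [5, -30, -5], "rot": [0, 0, -0.18]},
    {"grip": 0.75, "linear": [11, -60, -5], "rot": [0, 0, -0.36]},
    {"grip": 0.75, "linear": [20, -103, -5], "rot": [0, 0, -0.54]},
    {"grip": 0.75, "linear": [20, -103, -5], "rot": [0, 0, -0.72]},
    {"grip": 0.75, "linear": [20, -103, -5], "rot": [0, 0, -0.9]},
    {"grip": 0.75, "linear": [20, -103, -5], "rot": [0, 0, -1.08]},
    {"grip": 0.75, "linear": [20, -103, -5], "rot": [0, 0, -1.26]},
    {"grip": 0.75, "linear": [20, -103, -5], "rot": [0, 0, -1.44]},
    {"grip": 0.75, "linear": [20, -103, -5], "rot": [0, 0, -1.62]},
    {"grip": 0.75, "linear": [20, -103, -5], "rot": [0, 0, -1.8]},
  ],
)

```text
clock: 50.1
position: [449.4, -208.1, 225.7]
ee_rot: [0.834, -0.551, -0.0, 0.0]
contact_force: [-0.5, 0.8, -0.4]
gripper_width: 64.0
grasp_force: 0.0
```

Request:
arm_command(
  rows=[
    {"grip": 0.75, "linear": [0, 0, 0], "rot": [0, 0, -0.18]},
    {"grip": 0.75, "linear": [0, 0, 0], "rot": [0, 0, -0.36]},
    {"grip": 0.75, "linear": [0, 0, 0], "rot": [0, 0, -0.54]},
    {"grip": 0.75, "linear": [0, 0, 0], "rot": [0, 0, -0.72]},
    {"grip": 0.75, "linear": [0, 0, 0], "rot": [0, 0, -0.9]},
    {"grip": 0.75, "linear": [0, 0, 0], "rot": [0, 0, -1.08]},
    {"grip": 0.75, "linear": [0, 0, 0], "rot": [0, 0, -1.26]},
    {"grip": 0.75, "linear": [0, 0, 0], "rot": [0, 0, -1.44]},
    {"grip": 0.75, "linear": [0, 0, 0], "rot": [0, 0, -1.62]},
    {"grip": 0.75, "linear": [0, 0, 0], "rot": [0, 0, -1.8]},
  ],
)

```text
clock: 51.35
position: [449.4, -208.1, 225.7]
ee_rot: [0.95, 0.311, -0.0, -0.0]
contact_force: [-0.3, 0.3, -0.0]
gripper_width: 64.4
grasp_force: 0.0
```

```bash
python3 - <<'E'
from h import *
st(); goal(449.5,-207.6,118,0.63)
t=cam('top'); save(t,'t2')
for q in('tweezers_long','tweezers_curved','nose_cone','white_ear_bar','black_ear_bar'):
    print(q,[(round(r['score'],2),at(t,r['pixel'],3)[:2]) for r in models.tip_of(t,q)[:2]])
E
```

```text
{'clock': 51.35, 'joints': [-0.105, 0.147, -0.267, -0.0, -1.157, 2.308], 'position': [449.381, -208.074, 225.706], 'ee_rot': [0.95, 0.311, -0.0, -0.0], 'contact_force': [-0.319, 0.329, -0.031], 'gripper_width': 64.445, 'grasp_force': 0.0}
lin [  0.4  -0.3 107.7] rot [-0.     0.     0.002]
tweezers_long []
tweezers_curved []
nose_cone []
white_ear_bar []
black_ear_bar [(0.23, array([ 482.72901888, -389.94863998]))]
```

Request:
arm_command(
  rows=[
    {"grip": 0.75, "linear": [0, 0, 45], "rot": [0, 0, 0]},
    {"grip": 0.75, "linear": [0, 0, 85], "rot": [0, 0, 0]},
    {"grip": 0.75, "linear": [0, 0, 104], "rot": [0, 0, 0]},
    {"grip": 0.75, "linear": [0, 0, 106], "rot": [0, 0, 0]},
    {"grip": 0.75, "linear": [0, 0, 106], "rot": [0, 0, 0]},
    {"grip": 0.3, "linear": [0, 0, 106], "rot": [0, 0, 0]},
    {"grip": 0.3, "linear": [0, 0, 106], "rot": [0, 0, 0]},
    {"grip": 0.3, "linear": [0, 0, 106], "rot": [0, 0, 0]},
    {"grip": 0.3, "linear": [0, 0, 106], "rot": [0, 0, 0]},
  ],
)

```text
clock: 52.78
position: [449.5, -207.5, 121.4]
ee_rot: [0.951, 0.308, 0.001, -0.0]
contact_force: [-3.2, 4.7, 6.0]
gripper_width: 37.4
grasp_force: 59.6
```

Request:
arm_command(
  rows=[
    {"grip": 0.3, "linear": [0, 0, 0], "rot": [0, 0, 0.15]},
    {"grip": 0.3, "linear": [0, 0, 0], "rot": [0, 0, 0.32]},
    {"grip": 0.3, "linear": [0, 0, 0], "rot": [0, 0, 0.5]},
    {"grip": 0.3, "linear": [0, 0, 0], "rot": [0, 0, 0.68]},
    {"grip": 0.3, "linear": [0, 0, 0], "rot": [0, 0, 0.86]},
    {"grip": 0.3, "linear": [0, 0, 0], "rot": [0, 0, 1.04]},
    {"grip": 0.3, "linear": [0, 0, 0], "rot": [0, 0, 1.22]},
    {"grip": 0.3, "linear": [0, 0, 0], "rot": [0, 0, 1.4]},
    {"grip": 0.3, "linear": [0, 0, 0], "rot": [0, 0, 1.58]},
    {"grip": 0.3, "linear": [0, 0, 0], "rot": [0, 0, 1.7]},
  ],
)

```text
clock: 54.02
position: [449.4, -207.3, 121.4]
ee_rot: [0.858, -0.513, 0.0, -0.0]
contact_force: [-1.8, 4.8, 6.3]
gripper_width: 37.8
grasp_force: 59.8
```

Request:
arm_command(
  rows=[
    {"grip": 0.3, "linear": [0, 0, 0], "rot": [0, 0, 0.15]},
    {"grip": 0.3, "linear": [0, 0, 0], "rot": [0, 0, 0.32]},
    {"grip": 0.3, "linear": [0, 0, 0], "rot": [0, 0, 0.5]},
    {"grip": 0.3, "linear": [0, 0, 0], "rot": [0, 0, 0.68]},
    {"grip": 0.3, "linear": [0, 0, 0], "rot": [0, 0, 0.86]},
    {"grip": 0.3, "linear": [0, 0, 0], "rot": [0, 0, 1.04]},
    {"grip": 0.3, "linear": [0, 0, 0], "rot": [0, 0, 1.22]},
    {"grip": 0.3, "linear": [0, 0, 0], "rot": [0, 0, 1.4]},
    {"grip": 0.3, "linear": [0, 0, 0], "rot": [0, 0, 1.58]},
    {"grip": 0.3, "linear": [0, 0, 0], "rot": [0, 0, 1.7]},
  ],
)

```text
clock: 55.28
position: [449.6, -207.3, 121.4]
ee_rot: [-0.181, 0.984, 0.0, 0.001]
contact_force: [-2.8, 4.4, 5.4]
gripper_width: 38.2
grasp_force: 59.8
```

Request:
arm_command(
  rows=[
    {"grip": 0.3, "linear": [0, 0, 0], "rot": [0, 0, 0.15]},
    {"grip": 0.3, "linear": [0, 0, 0], "rot": [0, 0, 0.32]},
    {"grip": 0.3, "linear": [0, 0, 0], "rot": [0, 0, 0.5]},
    {"grip": 0.3, "linear": [0, 0, 0], "rot": [0, 0, 0.66]},
    {"grip": 0.3, "linear": [0, 0, 0], "rot": [0, 0, 0.78]},
    {"grip": 0.3, "linear": [0, 0, 0], "rot": [0, 0, 0.83]},
    {"grip": 0.3, "linear": [0, 0, 0], "rot": [0, 0, 0.83]},
  ],
)

```text
clock: 56.15
position: [449.7, -207.4, 121.4]
ee_rot: [0.229, 0.973, 0.001, 0.001]
contact_force: [-1.8, 4.4, 5.4]
gripper_width: 37.6
grasp_force: 59.9
```

```bash
cat > dial.py <<'E'
from items import *
import sys
st(); p=cam('wrist'); save(p,sys.argv[1])
f=p['frame'].astype(int); r,g,b=f[...,0],f[...,1],f[...,2]
D=np.array([449.5,-207.6])
for n,m in(('red',(r>g+45)&(r>b+45)&(g<90)),('green',(g>r+25)&(g>b+15))):
    k,l,ss,cc=cv2.connectedComponentsWithStats(m.astype(np.uint8))
    for i in range(1,k):
        X=at(p,cc[i],132)[:2]; d=X-D
        if ss[i,4]>5 and np.hypot(*d)<60: print(n,ss[i],cc[i],np.hypot(*d),np.degrees(np.arctan2(d[1],d[0])))
print([(q,round(a['score'],2),np.round(a['pixel'],1)) for q in('dial_pointer','mark_tip') for a in models.tip_of(p,q)[:2]])
c=proj(p,np.append(D,131)).astype(int); x0,y0=max(0,c[0]-80),max(0,c[1]-65)
cv2.imwrite(f'pics/{sys.argv[1]}c.png',cv2.resize(cv2.cvtColor(p['frame'][y0:y0+130,x0:x0+160],cv2.COLOR_RGB2BGR),None,fx=4.5,fy=4.5,interpolation=cv2.INTER_CUBIC)); print(x0,y0)
E
python3 dial.py dd1
```

```text
{'clock': 56.15, 'joints': [-0.104, 0.247, -0.425, -0.001, -0.897, -1.929], 'position': [449.701, -207.389, 121.402], 'ee_rot': [0.229, 0.973, 0.001, 0.001], 'contact_force': [-1.824, 4.409, 5.426], 'gripper_width': 37.623, 'grasp_force': 59.908}
red [341 211  19  27 287] [349.5 223.4] 36.988239228539975 128.62697183351446
red [315 281  23  37 220] [325.8 298.6] 6.759019200728365 18.58118820597835
green [356 335   5   7  20] [358.2 337.6] 34.611610392764305 12.363451331721455
[('dial_pointer', 0.58, array([344.8, 229.3])), ('mark_tip', 0.6, array([345.3, 231.9]))]
236 223
```

```bash
cat > ang.py <<'E'
from items import *
import sys
np.set_printoptions(precision=2,suppress=True)
p=cam('wrist'); f=p['frame'].astype(int); r,g,b=f[...,0],f[...,1],f[...,2]
D=np.array([float(sys.argv[1]),float(sys.argv[2])])
k,l,ss,cc=cv2.connectedComponentsWithStats(((r>g+45)&(r>b+45)&(g<90)).astype(np.uint8))
for i in range(1,k):
    X=at(p,cc[i],132)[:2]-D
    if ss[i,4]<40 or np.hypot(*X)>60: continue
    z=132.5 if np.hypot(*X)>30 else 163
    v,u=np.nonzero(l==i); P=np.array([at(p,q,z)[:2] for q in zip(u,v)])
    m=P.mean(0); w=np.linalg.svd(P-m,full_matrices=False)[2][0]; t=(P-m)@w
    w=w*np.sign(w@(m-D)) if z<150 else w*np.sign(w[1]*1)
    print('mark' if z<150 else 'line',len(u),'mean rel',m-D,'dir of mean',np.degrees(np.arctan2(*(m-D)[::-1])),'axis',np.degrees(np.arctan2(w[1],w[0])),'radii',np.percentile(np.linalg.norm(P-D,axis=1),[1,99]),'len',np.ptp(t))
E
python3 ang.py 449.6 -207.4
```

```text
mark 284 mean rel [-23.3   28.71] dir of mean 129.05905825032696 axis 126.999650554642 radii [30.2 42.6] len 12.845297706188674
line 221 mean rel [-7.59  7.64] dir of mean 134.8127108919207 axis 128.22872989024836 radii [ 2.13 18.8 ] len 17.275332044397665
```

View pics/dd1c.png

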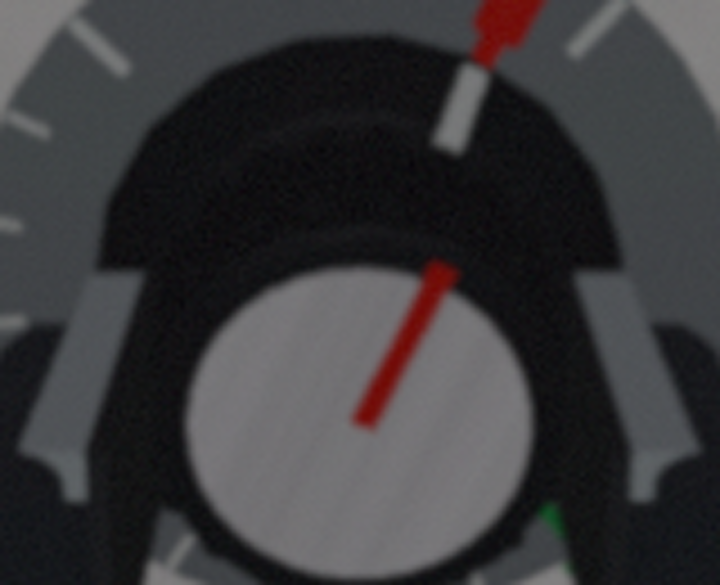

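The crop shows the white pointer's end at (477,68), almost meeting the red mark's inner tip at (485,60). A numeric check of the residual:

```bash
python3 - <<'E'
from items import *
np.set_printoptions(precision=2,suppress=True)
p=cam('wrist'); f=p['frame'].astype(int); r,g,b=f[...,0],f[...,1],f[...,2]
D=np.array([449.6,-207.4]); x0,y0=236,223
def an(m,z,n):
    v,u=np.nonzero(m); w=None; P=np.array([at(p,q,z)[:2] for q in zip(u,v)])-D
    print(n,len(u),u.mean(),v.mean(),'rad',np.linalg.norm(P,axis=1).min(),np.linalg.norm(P,axis=1).max(),'heading',np.degrees(np.arctan2(P[:,1].mean(),P[:,0].mean())), 'centroid',P.mean(0))
    return P
reg=np.zeros(r.shape,bool); reg[y0+13:y0+36,x0+93:x0+112]=1
P=an(reg&(r>85)&(abs(r-b)<30),132,'pointer')
red=(r>g+45)&(r>b+45)&(g<90); rm=np.zeros_like(reg); rm[200:y0+17,330:370]=1
M=an(red&rm,133,'mark'); 
rad=np.linalg.norm(M,axis=1); t=M[rad<34]; print('mark tip heading',np.degrees(np.arctan2(t[:,1].mean(),t[:,0].mean())),rad.min())
for v in range(208,262): 
    a=np.nonzero((red&rm)[v])[0]; c=np.nonzero((reg&(r>85)&(abs(r-b)<30))[v])[0]
    if len(a) or len(c): print(v,a.mean() if len(a) else '',len(a),c.mean() if len(c) else '',len(c))
E
```

```text
pointer 109 338.20183486238534 246.60550458715596 rad 20.114862477476013 29.11266561308472 heading 128.7220818562581 centroid [-15.34  19.13]
mark 284 349.4964788732394 223.3661971830986 rad 29.969901176399468 42.805655331083614 heading 129.24762195634617 centroid [-23.48  28.74]
mark tip heading 129.45292655934583 29.969901176399468
211 351.0 1  0
212 351.5 6  0
213 352.5 8  0
214 353.0 11  0
215 353.5 12  0
216 353.0 13  0
217 353.0 13  0
218 352.5 14  0
219 352.0 13  0
220 351.5 14  0
221 350.5 14  0
222 350.5 14  0
223 349.5 14  0
224 349.0 13  0
225 348.5 14  0
226 348.0 13  0
227 347.5 14  0
228 347.0 13  0
229 347.5 12  0
230 347.0 11  0
231 347.5 10  0
232 346.5 10  0
233 345.5 8  0
234 343.5 6  0
235 343.5 6  0
236 343.5 4  0
237 344.0 3  0
238  0 340.5 4
239  0 340.5 6
240  0 340.5 6
241  0 340.5 6
242  0 340.0 7
243  0 339.5 6
244  0 339.5 6
245  0 338.5 6
246  0 338.5 6
247  0 338.0 7
248  0 337.5 6
249  0 337.5 6
250  0 337.0 7
251  0 336.5 6
252  0 336.0 7
253  0 336.0 7
254  0 335.5 6
255  0 336.5 4
```

Pointer and mark agree within about 0.5°. Release and retreat.

Request:
arm_command(
  rows=[
    {"grip": 0.5, "linear": [0, 0, 0], "rot": [0, 0, 0]},
    {"grip": 0.75, "linear": [0, 0, 0], "rot": [0, 0, 0]},
    {"grip": 0.75, "linear": [0, 0, 0], "rot": [0, 0, 0]},
    {"grip": 0.75, "linear": [0, 0, -40], "rot": [0, 0, 0]},
    {"grip": 0.75, "linear": [0, 0, -90], "rot": [0, 0, 0]},
    {"grip": 0.75, "linear": [0, 0, -140], "rot": [0, 0, 0]},
    {"grip": 0.75, "linear": [0, 0, -140], "rot": [0, 0, 0]},
    {"grip": 0.75, "linear": [0, 0, -140], "rot": [0, 0, 0]},
  ],
)

```text
clock: 57.4
position: [449.0, -207.9, 259.4]
ee_rot: [0.229, 0.973, 0.0, -0.0]
contact_force: [0.2, 0.4, 0.4]
gripper_width: 64.5
grasp_force: 0.0
```

```bash
python3 dial.py dd2; python3 ang.py 450.5 -207.3; python3 - <<'E'
from items import *
t=cam('top')
for q in('tweezers_long','tweezers_curved','nose_cone','white_ear_bar','black_ear_bar','marker_pen','screwdriver'):
    print(q,[(round(r['score'],2),at(t,r['pixel'],3)[:2]) for r in models.tip_of(t,q)[:2]])
f=t['frame'].astype(int); c=f[180:312,348:468]; print('non-blue mat px',((c[...,2]<c[...,0]+30)).sum())
E
```

```text
{'clock': 57.4, 'joints': [-0.105, 0.124, -0.208, -0.001, -1.239, -1.928], 'position': [448.964, -207.926, 259.375], 'ee_rot': [0.229, 0.973, 0.0, -0.0], 'contact_force': [0.222, 0.376, 0.384], 'gripper_width': 64.48, 'grasp_force': 0.0}
red [330 180  10  14  80] [334.7 186.2] 36.96887288353411 128.5172774772261
red [316 212  12  20  51] [321.5 220.9] 5.653871894461995 99.59550516089615
green [339 252  13  14  71] [344.9 259.3] 41.171055806552765 12.228382393240258
[('dial_pointer', 0.93, array([333.8, 190.9])), ('mark_tip', 0.39, array([329.1, 192.2]))]
236 159
mark 81 mean rel [-24.17  28.63] dir of mean 130.17086579947212 axis 124.21905911747466 radii [31.63 42.68] len 11.659245254940938
line 53 mean rel [-8.86  8.26] dir of mean 136.99787538778742 axis 128.33698640707829 radii [ 3.84 19.37] len 16.280060743268166
tweezers_long [(0.57, array([ 481.8, -387.1]))]
tweezers_curved []
nose_cone []
white_ear_bar []
black_ear_bar []
marker_pen [(0.67, array([ 291.1, -247.5]))]
screwdriver [(0.62, array([ 348.8, -296. ]))]
non-blue mat px 1372
```

```bash
python3 - <<'E'
import cv2,numpy as np
for n,(a,b,c,d) in(('t2',(185,305,352,462)),('top',(185,305,352,462))):
    f=cv2.imread(f'pics/{n}.png').astype(int)[a:b,c:d]
    k,l,s,cc=cv2.connectedComponentsWithStats((f[...,0]<f[...,2]+30).astype(np.uint8))
    print(n,[(s[i].tolist()) for i in range(1,k) if s[i,4]>4])
from bench import job
from h import *
t=cam('top'); f=t['frame'].astype(int)[185:305,352:462]
k,l,s,cc=cv2.connectedComponentsWithStats((f[...,2]<f[...,0]+30).astype(np.uint8)); print('now',[(s[i].tolist()) for i in range(1,k) if s[i,4]>4])
E
```

```text
t2 [[0, 8, 7, 57, 271]]
top [[31, 0, 13, 8, 84], [63, 13, 40, 39, 188], [0, 19, 43, 31, 153], [66, 77, 34, 25, 178], [17, 90, 36, 18, 130]]
now [[0, 0, 12, 69, 613], [0, 75, 13, 27, 234]]
```

```bash
python3 -c "
from bench import job
print(job.job_done())"
```

```text
the job is handed in; nothing more can be done
None
```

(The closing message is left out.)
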